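# Put away the mortar specimens by kind

## Robot

A 6-joint arm with a two-finger parallel gripper is mounted at the origin on the work surface. World frame = base frame: x ahead of the robot, y to its left, z up, the work surface at z = 0. Lengths are in mm, angles in rad, forces in N, time in s.
With the tool pointing down it reaches from about 350 to 875 mm from the base axis. Payload 4.2 kg.
Tool frame: the origin (TCP) lies at the very end of the fingers, on their centre line; the grasp point (between the pads) lies 19 mm behind it (arm.tcp_to_grasp is the x of the grasp point in the tool frame, in mm); x points along the fingers, z is the direction in which the jaws open and shut, and the axes are right-handed (so a half turn about x gives the same grasp; the last joint's range is limited). The gripper opens to 85 mm and grips with 20 to 120 N. Pads are 22 mm wide; open, the fingers measure 114 mm over their backs; the gripper's body (76 mm by 85 mm) begins 54 mm behind the grasp point. The pads swing forward as they close: fully open they stand 13 mm farther back than shut.
Start: joints at [1.578, 0.385, 0.008, 0, -1.194, -0.259], TCP at [155.686, 605.278, 231.312] pointing down, gripper open.
Joint ranges: [-3.14, 3.14], [-1.21, 2.06], [-1.07, 1.41], [-3.16, 2.05], [-2.99, -0.16], [-3.1, 3.1]. Speed limits (rad/s): [2.79, 2.79, 3.14, 3.14, 3.14, 3.14].

## Interface

Orientations are given as a unit quaternion [x, y, z, w].
In Python, from bench import status, get_image, job, arm gives the robot as it stands.
- The arm moves only by the tool apply_moves, never from a script. Its argument "targets" is text: rows parted by semicolons, each of 5 numbers parted by spaces: the shift along the tool's x, y, z in mm, then the turn about the tool's x in degrees, then the gripper's target within -1 to 1 (shut at 1, half-way at 0, fully open at -1). In form: dx dy dz spin hand; .... A call has 1 to 10 rows; each row is the pose to reach, as a shift and turn from the pose commanded when the call began, along the tool's axes at that moment; what a row does not reach only later rows make up. A row lasts 1/12 s, in which the tool goes at most 41.7 mm and 7.16 degrees, less where a joint would pass 70% of its speed; a pose out of reach is approached as far as the arm can. A call with a gripper value outside its range is refused whole. The fingers move at their own pace and stop on an object; the grip force is fixed at half the most. Time passes only in rows, so rows that repeat a pose let the fingers close. It gives the time, the measured TCP pose, the force and the opening at its end, in the units of the state.
- status.read_state(): the state, without advancing time (a new reading comes with each control period).
- get_image(name): name is "scene" or "top" or "wrist"; returns a dict with "img" (480x640x3 uint8, red, green, blue), "mtx" (3x3 intrinsics, pixels), "world_from_camera" (4x4, takes a point from camera to world coordinates). Camera axes: x right, y down, z forward; pixel columns grow to the right and rows downward; lengths in mm; the calibration is good to about 2 mm. A picture is of the moment at which its call begins. There is no depth.
- job.job_done(): hands the job in, once; it reports no verdict.
The state is a dict: "clock": time; "joints": joint angles; "joint_vel": joint speeds; "joint_efforts": joint torques, N m; "position": TCP position; "ee_rot": TCP orientation; "contact_force": force on the tool from outside, world axes, zero at the start; "wrist_torque": the same for the moment, N m; "gripper_width": finger opening in mm.
Only numpy, scipy, OpenCV 4.12 (cv2) and the standard library are available. Lean on these libraries where they do the work, as an engineer would, in place of code of your own. Each camera call takes 0.05 s, during which the arm holds its last target.

## Task

Put the mortar specimens lying about the bench away by kind: lay the whole prism along the grey drying rack, centred across its two steel bars, stand the two cylinders upright in the plywood crate, one to each bay, and lay the two broken half-prisms flat on the bottom of the shallow steel pan. Mortar chips, so set each one down rather than dropping it, and leave the small lidded tin and the brass weight that stand among them where they are.

Things in the scene. Friction and masses are not known exactly. Their poses are not given: they have to be found in the camera images.
- prism: Whole mortar prism, a plain grey square bar 160 x 40 x 40 mm, 0.54 kg (mass varies up to a quarter), lying on the bench. Origin at its centre (20 mm above what it lies on); x along its length.
- half_a: Half of a broken mortar prism, grey square bar 80 x 40 x 40 mm, about 0.27 kg, lying on the bench, one end a rough break. Origin at its centre (20 mm above what it lies on); x along its length, towards the rough end. The two halves are alike.
- half_b: The other half-prism, same size and frame as half_a.
- cyl_a: Mortar cylinder, 50 mm diameter, 100 mm tall, about 0.41 kg, standing on the bench. Origin at its centre (50 mm above what it stands on); z along its axis. The two cylinders are alike.
- cyl_b: The other cylinder, same size and frame as cyl_a.
- rack: Grey plastic drying tray, fixed, 110 (x) x 210 (y) x 12 mm high, with a low rim and two steel support bars across its width (along x) at y = +50 and -50 mm; bar tops 15 mm above the bench. The prism lies along y over both bars, so its centre ends 35 mm above the bench. Origin at the centre of its underside.
- crate: Plywood specimen crate, fixed, 87 (x) x 168 (y) x 36 mm high, walls 6 mm, one divider across the middle (along x, at y = 0): two square bays 75 mm wide (x) by 75 mm (y), centred at y = +40.5 and -40.5 mm, their floor 6 mm above the bench. A cylinder standing in a bay has its centre 56 mm above the bench. Origin at the centre of its underside.
- pan: Shallow sheet-steel pan, fixed, 130 (x) x 200 (y) mm outside, lip 15 mm high (17 mm with its rolled edge), wall and floor 3 mm. There is room for both halves side by side, each with its length along x, centred for instance at y = +45 and -45 mm; a half lying in it has its centre 23 mm above the bench. Origin at the centre of its underside.
- tin: Small lidded aluminium tin, 44 mm diameter, 25 mm tall, loose, to be left alone. Origin at the centre of its underside.
- weight: Small brass balance weight with a knob, 28 mm diameter, 38 mm tall, loose, to be left alone. Origin at the centre of its underside.
Mind the look-alikes: they are no part of the job. Leave any blue, purple or turquoise look-alike of the cyl_a alone.

How it is judged (in metres and radians):
At the end, for the whole second after the job is handed in: Prism level on both rack bars, centred within 12 mm across and 15 mm along, within 10 degrees of the rack's length; a cylinder upright on the floor of each crate bay; both halves flat on the pan floor inside the lip, centres 19 mm or more from its walls; all at rest (x of prism in the frame of rack between -0.012 and 0.012 m and y of prism in the frame of rack between -0.015 and 0.015 m and z of prism in the frame of rack between 0.031 and 0.039 m and angle between the x axis of prism and the y axis of rack, either way round below 0.17 rad and angle between the x axis of prism and the z axis of rack, either way round above 1.5 rad and x of half_a in the frame of pan between -0.043 and 0.043 m and y of half_a in the frame of pan between -0.078 and 0.078 m and z of half_a in the frame of pan between 0.019 and 0.027 m and angle between the x axis of each of half_a, half_b and the z axis of pan, either way round above 1.48 rad and x of half_b in the frame of pan between -0.043 and 0.043 m and y of half_b in the frame of pan between -0.078 and 0.078 m and z of half_b in the frame of pan between 0.019 and 0.027 m and x of cyl_a in the frame of crate between -0.016 and 0.016 m and z of cyl_a in the frame of crate between 0.052 and 0.06 m and angle between the z axis of each of cyl_a, cyl_b and the z axis of crate, either way round below 0.08 rad and x of cyl_b in the frame of crate between -0.016 and 0.016 m and z of cyl_b in the frame of crate between 0.052 and 0.06 m and ((y of cyl_a in the frame of crate between 0.024 and 0.057 m and y of cyl_b in the frame of crate between -0.057 and -0.024 m) or (y of cyl_a in the frame of crate between -0.057 and -0.024 m and y of cyl_b in the frame of crate between 0.024 and 0.057 m)) and linear speed of each of prism, half_a, half_b, cyl_a, cyl_b below 0.03 m/s and angular speed of each of prism, half_a, half_b, cyl_a, cyl_b below 0.3 rad/s); the robot touches nothing.
It fails at once if the whole prism is dropped: it falls free, touching nothing, faster than 0.6 m/s (a drop of about 18 mm) ((linear speed of prism above 0.6 m/s and contact force between prism and anything else below 0.01 N)).
It fails at once if a half-prism is dropped: it falls free, touching nothing, faster than 0.6 m/s (a drop of about 18 mm) ((linear speed of half_a above 0.6 m/s and contact force between half_a and anything else below 0.01 N) or (linear speed of half_b above 0.6 m/s and contact force between half_b and anything else below 0.01 N)).
It fails at once if a cylinder is dropped: it falls free, touching nothing, faster than 0.6 m/s (a drop of about 18 mm) ((linear speed of cyl_a above 0.6 m/s and contact force between cyl_a and anything else below 0.01 N) or (linear speed of cyl_b above 0.6 m/s and contact force between cyl_b and anything else below 0.01 N)).
It fails at once if the small lidded tin is pushed or carried more than 30 mm from its place (distance of tin from where it was at the start of the episode above 0.03 m).
It fails at once if the brass weight is pushed or carried more than 30 mm from its place (distance of weight from where it was at the start of the episode above 0.03 m).
It also fails if it takes over 133 s, if anything falls off the work surface, if the arm or the gripper's body presses on something with over 40 N, if the wrist force passes 120 N, or if a joint passes its speed limit or range.

## Working session

There is one attempt and no reset: what is moved stays moved. The work goes in short steps, Python scripts to look and compute and a tool call to move; the robot and the scene stay as the last step left them, time stands still between calls to the robot, and variables do not carry over. Pictures are saved under pics/ and viewed, and the job is handed in when it is done.

Besides the shell and the picture viewer there is one more tool, called after "Call:" as name(argument=value, ...) on one line, values as JSON. apply_moves: Moves the arm, as the interface text tells. Its arguments: {"type":"object","properties":{"targets":{"type":"string"}},"required":["targets"]}

```bash
ls; mkdir -p pics; python3 - <<'E'
from bench import status,get_image,arm
import cv2
print(status.read_state()); print(arm.tcp_to_grasp, [a for a in dir(arm) if a[0]!='_'])
for n in ["scene","top"]:
    d=get_image(n); cv2.imwrite(f"pics/{n}0.png",d["img"][:,:,::-1]); print(n,d["mtx"],d["world_from_camera"])
E
```

```text
pics
{'clock': 0.0, 'joints': array([ 1.57760236e+00,  3.85573588e-01,  6.61482837e-03, -4.84820726e-04,
       -1.19401414e+00, -2.58579007e-01]), 'joint_vel': array([ 0.00050023,  0.00152071, -0.00018162, -0.00085149,  0.00044007,
        0.00121654]), 'joint_efforts': array([-8.01181213e-04, -3.92281616e+01,  1.88405246e+01,  4.18590143e+00,
       -4.53331304e-03, -6.83999801e-06]), 'position': array([155.55364465, 604.72314422, 230.20911354]), 'ee_rot': array([-0.55826497, -0.43270141,  0.55945284, -0.4337306 ]), 'contact_force': array([-0.52679747, -0.07688903, -0.52994982]), 'wrist_torque': array([ 0.00639328, -0.03269079,  0.05722402]), 'gripper_width': 85.35531674384966}
-18.700000000000003 ['IKError', 'tcp_to_grasp']
scene [[476.6240308    0.         310.24958096]
 [  0.         476.6240308  238.58431791]
 [  0.           0.           1.        ]] [[ 5.69641996e-03  8.75907215e-01 -4.82445957e-01  1.10498611e+03]
 [ 9.99925696e-01  2.10388177e-04  1.21884682e-02 -1.05217786e+01]
 [ 1.07774682e-02 -4.82479540e-01 -8.75840933e-01  9.23408297e+02]
 [ 0.00000000e+00  0.00000000e+00  0.00000000e+00  1.00000000e+00]]
top [[439.50430636   0.         327.16077941]
 [  0.         439.50430636 238.09874104]
 [  0.           0.           1.        ]] [[-1.89150741e-02 -9.93958182e-01  1.08117308e-01  4.91339645e+02]
 [-9.99694475e-01  2.05227029e-02  1.37759021e-02  7.58498171e-01]
 [-1.59115300e-02 -1.07823703e-01 -9.94042691e-01  1.05871632e+03]
 [ 0.00000000e+00  0.00000000e+00  0.00000000e+00  1.00000000e+00]]
```

View pics/scene0.png

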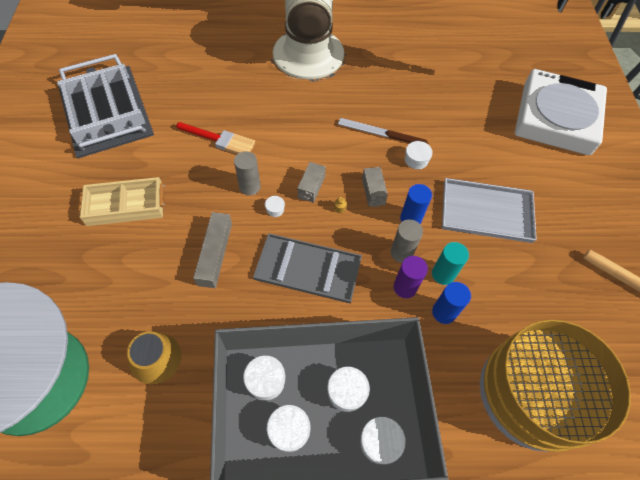

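View pics/top0.png

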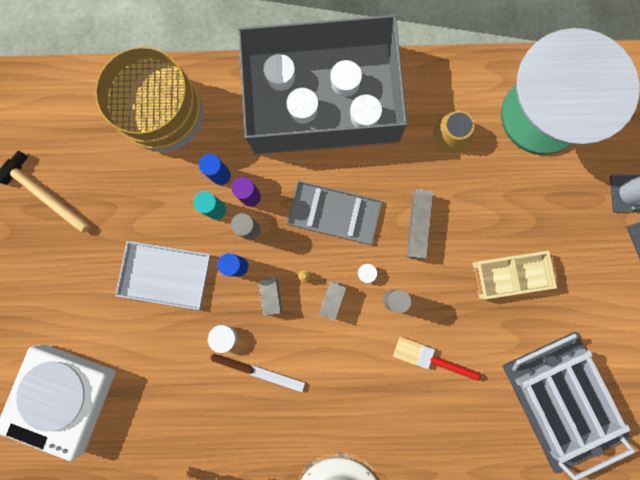

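```bash
cat > h.py <<'E'
import numpy as np,cv2
from bench import status,get_image
from scipy.spatial.transform import Rotation as R
def proj(d,p):
    T=np.linalg.inv(d["world_from_camera"]); q=T[:3,:3]@np.array(p,float)+T[:3,3]
    return (d["mtx"]@q/q[2])[:2].round(1), q[2].round()
def unproj(d,uv,z):
    W=d["world_from_camera"]; r=W[:3,:3]@np.linalg.inv(d["mtx"])@np.array([uv[0],uv[1],1.]); o=W[:3,3]
    return o+r*(z-o[2])/r[2]
def save(n,f,crop=None,s=1):
    d=get_image(n); im=d["img"][:,:,::-1]
    if crop: x0,y0,x1,y1=crop; im=im[y0:y1,x0:x1]
    im=cv2.resize(im,None,fx=s,fy=s,interpolation=cv2.INTER_CUBIC); cv2.imwrite(f,im); return d
E
python3 - <<'E'
from h import *
s=status.read_state(); print(R.from_quat(s["ee_rot"]).as_matrix().round(3))
for n in ["scene","top"]:
    d=get_image(n)
    for p in [[0,0,0],s["position"],[155,605,0],[605,-155,230],[605,-155,0]]: print(n,p,proj(d,p))
d=save("wrist","pics/w0.png"); print(d["world_from_camera"].round(3),d["mtx"])
E
```

```text
[[-0.     0.968 -0.249]
 [-0.002 -0.249 -0.968]
 [-1.     0.     0.002]]
scene [0, 0, 0] (array([308.2,  53.1]), np.float64(1342.0))
scene [155.56063759 604.78862061 230.33728468] (array([577.9,  17.7]), np.float64(1073.0))
scene [155, 605, 0] (array([534.7,  94.1]), np.float64(1275.0))
scene [605, -155, 230] (array([223.1, 180.4]), np.float64(847.0))
scene [605, -155, 0] (array([238.7, 242. ]), np.float64(1048.0))
top [0, 0, 0] (array([339. , 503.1]), np.float64(999.0))
top [155.56063759 604.78862061 230.33728468] (array([  4.3, 478.7]), np.float64(795.0))
top [155, 605, 0] (array([ 77.9, 435.8]), np.float64(1024.0))
top [605, -155, 230] (array([415., 224.]), np.float64(834.0))
top [605, -155, 0] (array([397.6, 237.3]), np.float64(1063.0))
[[-2.49000e-01 -9.30000e-01 -2.70000e-01  2.24399e+02]
 [-9.69000e-01  2.39000e-01  6.90000e-02  5.87861e+02]
 [ 1.00000e-03  2.78000e-01 -9.61000e-01  3.72331e+02]
 [ 0.00000e+00  0.00000e+00  0.00000e+00  1.00000e+00]] [[344.10338757   0.         320.25264768]
 [  0.         344.10338757 239.16716879]
 [  0.           0.           1.        ]]
```

View pics/w0.png

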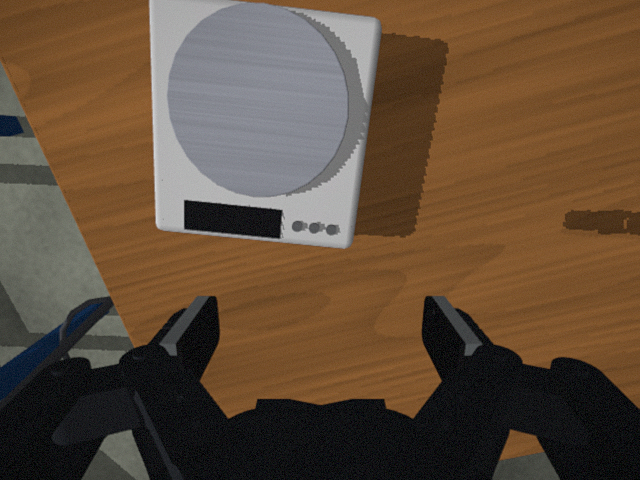

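```bash
python3 - <<'E'
from h import *
save("top","pics/t1.png",(180,140,440,330),3)
save("scene","pics/s1.png",(180,130,460,330),2.8)
save("top","pics/t2.png",(100,220,240,330),5)
save("top","pics/t3.png",(450,230,580,320),5)
E
```

```text
(no output)
```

View pics/t1.png

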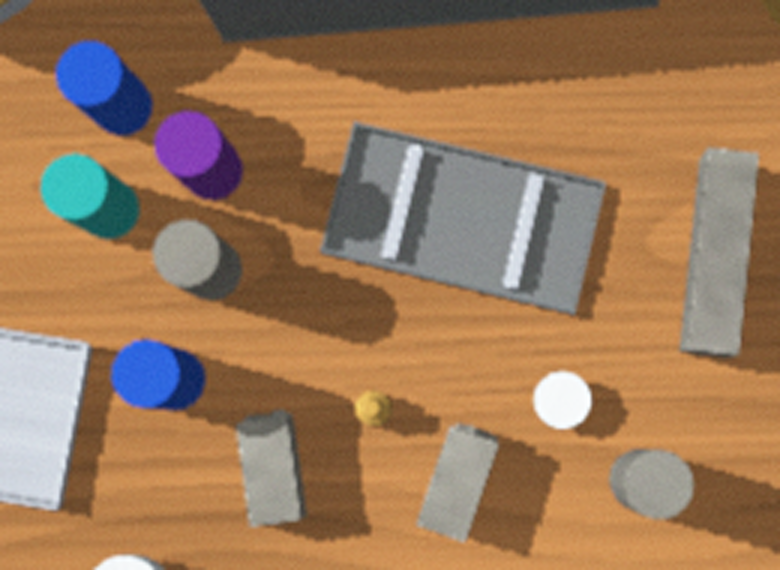

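View pics/s1.png

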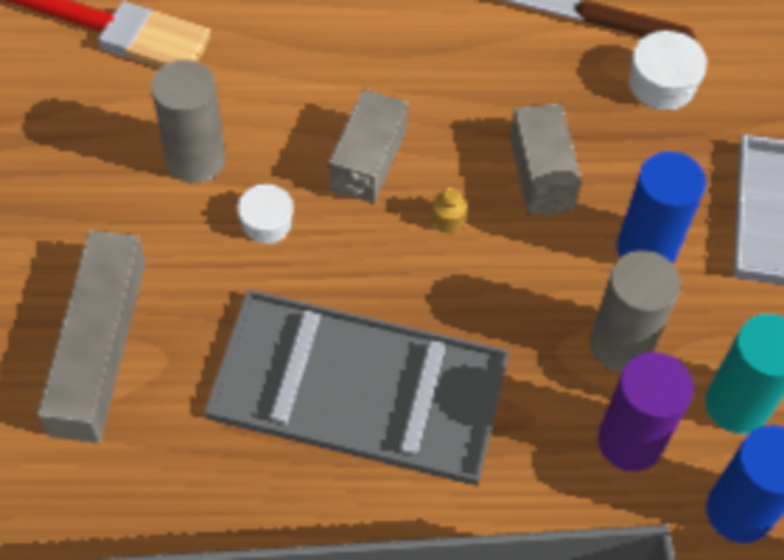

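View pics/t2.png

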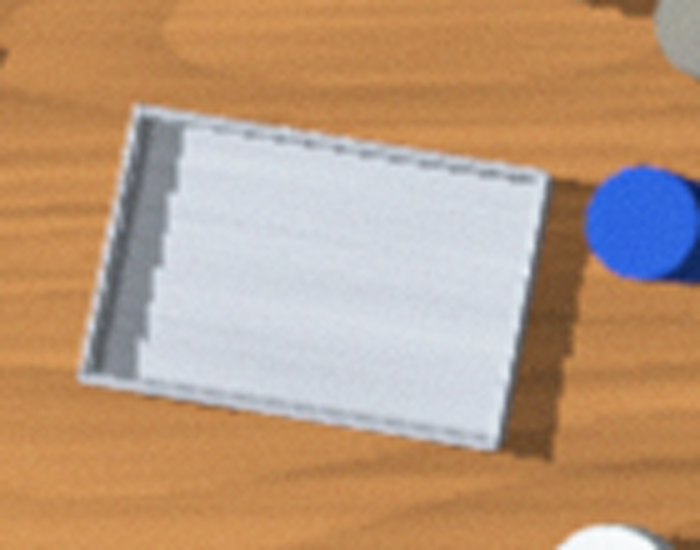

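View pics/t3.png

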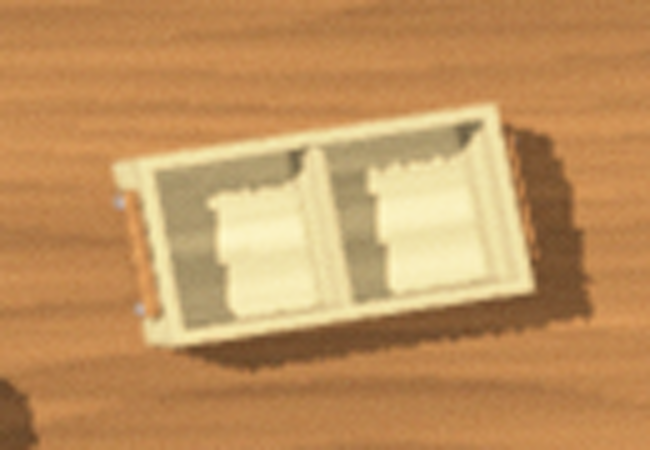

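```bash
python3 - <<'E'
from h import *
d=get_image("top")
def q(name,pts,z,o,s):
    P=np.array([unproj(d,(o[0]+u/s,o[1]+v/s),z)[:2] for u,v in pts]); c=P.mean(0)
    E=[(P[(i+1)%4]-P[i]) for i in range(len(P))] if len(P)==4 else []
    print(name,"c",c.round(1),[(np.hypot(*e).round(1),np.degrees(np.arctan2(e[1],e[0])).round(1)) for e in E])
A=((180,140),3)
q("prism",[(705,148),(757,155),(740,355),(684,348)],40,*A)
q("halfL",[(240,432),(288,415),(300,520),(250,525)],40,*A)
q("halfR",[(458,425),(497,437),(465,540),(418,528)],40,*A)
q("rack",[(356,124),(606,184),(577,313),(322,251)],12,*A)
q("bars",[(414,148),(536,178),(512,287),(390,256)],15,*A)
q("cylL",[(187,253)],100,*A); q("cylR",[(659,485)],100,*A)
q("tin",[(562,400)],25,*A); q("weight",[(373,405)],38,*A)
q("pan",[(136,105),(548,172),(497,447),(80,378)],17,(100,220),5)
q("crate",[(145,165),(497,105),(533,290),(172,346)],36,(450,230),5)
for n,p in dict(blue=(148,375),purple=(189,143),turq=(75,187)).items(): q(n,[p],100,*A)
s=get_image("scene")
def qs(name,p,z,o=(180,130),k=2.8): print("scene",name,unproj(s,(o[0]+p[0]/k,o[1]+p[1]/k),z)[:2].round(1))
qs("cylL",(644,280),100); qs("cylR",(184,85),100)
for p in [(90,231),(140,236),(97,425),(42,415)]: qs("prism",p,40)
for p in [(250,292),(507,352),(478,482),(207,414)]: qs("rack",p,12)
E
```

```text
prism c [ 631.7 -203.5] [(np.float64(40.9), np.float64(-99.1)), (np.float64(157.7), np.float64(172.7)), (np.float64(43.3), np.float64(81.7)), (np.float64(158.3), np.float64(-8.2))]
halfL c [467.1 149.5] [(np.float64(39.1), np.float64(-71.6)), (np.float64(80.6), np.float64(-173.8)), (np.float64(38.4), np.float64(94.6)), (np.float64(71.3), np.float64(6.0))]
halfR c [457.2   3.8] [(np.float64(31.3), np.float64(-108.1)), (np.float64(81.8), np.float64(161.3)), (np.float64(36.9), np.float64(74.8)), (np.float64(84.0), np.float64(-22.5))]
rack c [666.8  -4.7] [(np.float64(207.8), np.float64(-105.0)), (np.float64(107.0), np.float64(165.7)), (np.float64(209.9), np.float64(75.1)), (np.float64(107.2), np.float64(-15.4))]
bars c [666.8  -3.1] [(np.float64(101.2), np.float64(-105.3)), (np.float64(90.3), np.float64(166.3)), (np.float64(100.5), np.float64(74.4)), (np.float64(89.9), np.float64(-13.3))]
cylL c [630.1 200.8] []
cylR c [ 454.6 -139.6] []
tin c [518.8 -77.4] []
weight c [517.5  69.4] []
pan c [524.7 407.2] [(np.float64(202.2), np.float64(-100.3)), (np.float64(131.3), np.float64(170.0)), (np.float64(202.1), np.float64(79.8)), (np.float64(131.6), np.float64(-10.0))]
crate c [ 507.5 -421.6] [(np.float64(165.4), np.float64(-81.5)), (np.float64(85.9), np.float64(-173.2)), (np.float64(167.6), np.float64(97.7)), (np.float64(83.5), np.float64(5.3))]
blue c [540.8 229.2] []
purple c [712.5 199.5] []
turq c [681.2 284.2] []
scene cylL [631.8 200.3]
scene cylR [ 458.1 -137.7]
scene prism [ 553.6 -211.4]
scene prism [ 558.1 -172.3]
scene prism [ 717.6 -191.1]
scene prism [ 709.7 -231.3]
scene rack [592.2 -87.6]
scene rack [644.8 110.9]
scene rack [750.7  83.7]
scene rack [ 696.5 -115.8]
```

```bash
cat >> h.py <<'E'
def plan(x,y,z,jaw):
    s=status.read_state(); M=R.from_quat(s["ee_rot"]).as_matrix(); p=s["position"]
    dv=M.T@(np.array([x,y,z])-p); cur=np.degrees(np.arctan2(M[1,2],M[0,2]))
    sp=cur-jaw; sp=(sp+90)%180-90
    print("now",p.round(1),"jaw",cur.round(1),"f",s["contact_force"].round(1),"w",round(s["gripper_width"],1),"t",round(s["clock"],1),"j6",s["joints"][5].round(2))
    print("shift",dv.round(1),"spin",sp.round(1),"tilt",M[:,0].round(3))
E
python3 -c "
from h import *
plan(467,149.5,180,96)"
```

```text
now [155.7 605.3 231.3] jaw -104.4 f [0.1 0.2 0.6] w 85.5 t 0.6 j6 -0.26
shift [ 51.3 415.1 363.8] spin -20.4 tilt [-0. -0. -1.]
```

Call:
apply_moves(targets="30 415 364 -20.4 -1;30 415 364 -20.4 -1;30 415 364 -20.4 -1;30 415 364 -20.4 -1;30 415 364 -20.4 -1;30 415 364 -20.4 -1;30 415 364 -20.4 -1;30 415 364 -20.4 -1;30 415 364 -20.4 -1;30 415 364 -20.4 -1")

```text
clock: 1.38
position: [391.0, 259.9, 209.1]
ee_rot: [0.474, 0.526, -0.473, 0.526]
contact_force: [0.9, 0.6, 0.2]
gripper_width: 85.3
```

```bash
python3 -c "
from h import *
plan(467,149.5,200,96)"
```

```text
now [391.  259.9 209.1] jaw -84.0 f [0.9 0.6 0.2] w 85.3 t 1.4 j6 0.74
shift [  9.1  64.  117.8] spin 0.0 tilt [ 0.001  0.001 -1.   ]
```

Call:
apply_moves(targets="9 64 118 0 -1;9 64 118 0 -1;9 64 118 0 -1;9 64 118 0 -1;9 64 118 0 -1;9 64 118 0 -1")

```text
clock: 1.88
position: [466.3, 150.6, 199.7]
ee_rot: [0.474, 0.525, -0.474, 0.525]
contact_force: [-0.3, 0.9, 1.0]
gripper_width: 85.5
```

```bash
python3 -c "
from h import *
plan(467,149.5,10,96)
d=save('wrist','pics/w1.png')
print(proj(d,(467,149.5,40)))
for a in (42,-42):
  print(proj(d,(467+a*np.cos(.105),149.5+a*np.sin(.105),40)))
"
```

```text
now [466.3 150.6 199.7] jaw -84.1 f [-0.3  0.9  1. ] w 85.5 t 1.9 j6 1.03
shift [189.7   0.6   1.1] spin -0.1 tilt [-0.  0. -1.]
(array([322. , 221.2]), np.float64(309.0))
(array([322. , 173.8]), np.float64(297.0))
(array([322. , 265.2]), np.float64(321.0))
```

View pics/w1.png

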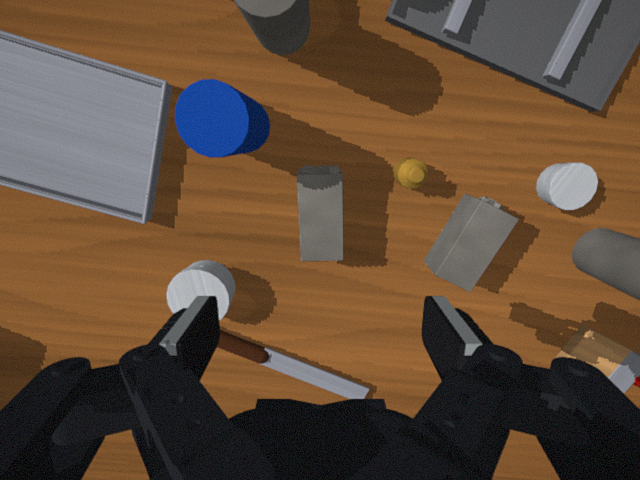

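Call:
apply_moves(targets="40 0 -1 0 -1;80 0 -1 0 -1;120 0 -1 0 -1;150 0 -1 0 -1;170 0 -1 0 -1;180 0 -1 0 -1;188 0 -1 0 -1;188 0 -1 0 -1;188 0 -1 0 -1")

```text
clock: 2.68
position: [466.1, 153.1, 12.1]
ee_rot: [0.473, 0.526, -0.473, 0.526]
contact_force: [-0.4, -0.1, 0.8]
gripper_width: 85.5
```

Call:
apply_moves(targets="0 0 0 0 1;0 0 0 0 1;0 0 0 0 1;0 0 0 0 1;0 0 0 0 1;0 0 0 0 1;0 0 0 0 1;0 0 0 0 1")

```text
clock: 3.35
position: [466.6, 152.3, 12.7]
ee_rot: [0.474, 0.525, -0.473, 0.526]
contact_force: [-0.6, -0.1, 5.6]
gripper_width: 39.1
```

```bash
python3 -c "
from h import *
plan(467,149.5,10,96)
save('wrist','pics/w2.png')"
```

```text
now [466.6 152.3  12.7] jaw -84.0 f [-0.6 -0.1  5.6] w 39.1 t 3.4 j6 1.03
shift [2.7 0.1 2.8] spin -0.0 tilt [ 0.001  0.001 -1.   ]
```

View pics/w2.png

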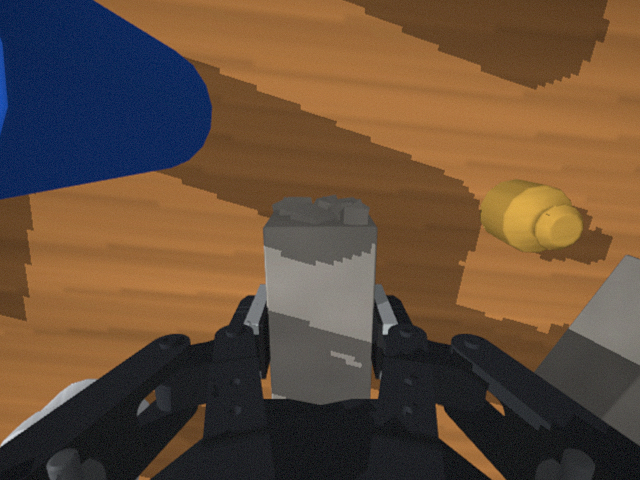

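Call:
apply_moves(targets="-20 0 0 0 1;-60 0 0 0 1;-100 0 0 0 1;-140 0 0 0 1;-150 0 0 0 1;-150 0 0 0 1")

```text
clock: 3.9
position: [467.6, 152.9, 165.2]
ee_rot: [0.476, 0.525, -0.47, 0.526]
contact_force: [-0.3, -0.6, -1.9]
gripper_width: 39.3
```

```bash
python3 -c "
from h import *
plan(532.5,451.5,160,80)"
```

```text
now [467.6 152.9 165.2] jaw -84.0 f [-0.3 -0.6 -1.9] w 39.3 t 3.9 j6 1.03
shift [   7.1   95.5 -290.2] spin 16.0 tilt [ 0.007  0.005 -1.   ]
```

Call:
apply_moves(targets="3 14 -42 3 1;3 28 -84 6 1;3 42 -126 9 1;3 56 -168 12 1;3 70 -210 15 1;3 83 -250 16 1;3 93 -281 16 1;3 95.5 -290 16 1;3 95.5 -290 16 1;3 95.5 -290 16 1")

```text
clock: 4.73
position: [529.4, 449.8, 154.4]
ee_rot: [-0.539, -0.454, 0.544, -0.455]
contact_force: [-0.1, 0.9, -2.7]
gripper_width: 39.0
```

```bash
python3 -c "
from h import *
plan(532.5,451.5,16,80)
d=save('wrist','pics/w3.png')
"
```

```text
now [529.4 449.8 154.4] jaw -100.0 f [-0.1  0.9 -2.7] w 39.0 t 4.7 j6 0.46
shift [138.4   3.3  -3. ] spin -0.0 tilt [-0.005 -0.005 -1.   ]
```

View pics/w3.png

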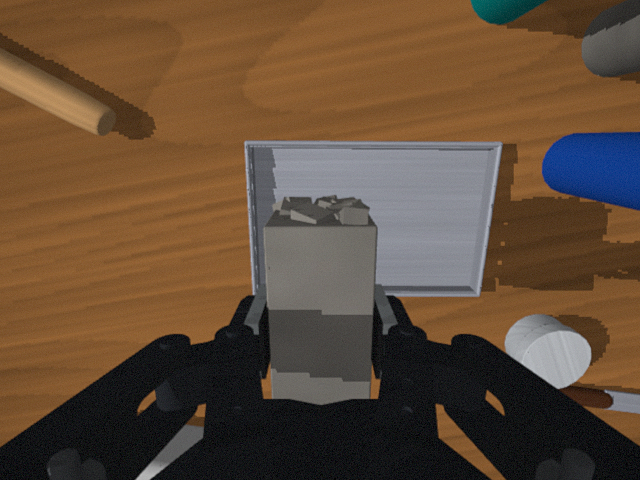

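```bash
python3 -c "
from h import *
d=get_image('wrist')
P=np.array([unproj(d,p,17)[:2] for p in [(246,143),(502,143),(480,295),(254,294)]]);print(P.round(1),P.mean(0))
plan(532.5,451.5,16,80)
"
```

```text
[[606.5 494.2]
 [571.6 296.5]
 [443.  319.4]
 [479.4 517.4]] [525.12476868 406.90291296]
now [530.  448.6 156.5] jaw -100.1 f [ 0.  -1.2 -1.9] w 39.0 t 4.8 j6 0.46
shift [140.4   2.3  -3.8] spin -0.1 tilt [-0.003 -0.003 -1.   ]
```

Pan pose is confirmed (centre 525, 407). Lowering.

Call:
apply_moves(targets="35 2 -2 0 1;70 2 -2 0 1;100 2 -2 0 1;115 2 -2 0 1;125 2 -2 0 1;130 2 -2 0 1;130 2 -2 0 1;130 2 -2 0 1")

```text
clock: 5.5
position: [533.9, 452.2, 30.1]
ee_rot: [0.543, 0.454, -0.541, 0.454]
contact_force: [-0.2, -0.0, -2.4]
gripper_width: 39.0
```

```bash
python3 -c "
from h import *
plan(532.5,451.5,16,80)
"
```

```text
now [533.9 452.2  30.1] jaw -100.0 f [-0.2 -0.  -2.4] w 39.0 t 5.5 j6 0.46
shift [14.1 -1.3  1. ] spin -0.0 tilt [ 0.002  0.002 -1.   ]
```

Call:
apply_moves(targets="4 0 0 0 1;7 0 0 0 1;9 0 0 0 1;11 0 0 0 1;12 0 0 0 1;13 0 0 0 1;14 0 0 0 1;14 0 0 0 1")

```text
clock: 6.17
position: [533.3, 452.1, 15.8]
ee_rot: [0.542, 0.454, -0.542, 0.455]
contact_force: [-1.6, -1.4, 3.0]
gripper_width: 39.0
```

Call:
apply_moves(targets="0 0 0 0 0.6;0 0 0 0 0.2;0 0 0 0 -0.2;0 0 0 0 -0.4;0 0 0 0 -0.4;0 0 0 0 -0.4")

```text
clock: 6.67
position: [533.4, 452.1, 14.4]
ee_rot: [0.542, 0.454, -0.542, 0.454]
contact_force: [0.2, 0.2, -0.6]
gripper_width: 59.5
```

Call:
apply_moves(targets="-10 0 0 0 -0.4;-30 0 0 0 -0.4;-70 0 0 0 -1;-110 0 0 0 -1;-150 0 0 0 -1;-180 0 0 0 -1;-180 0 0 0 -1")

```text
clock: 7.25
position: [536.4, 454.6, 205.3]
ee_rot: [0.548, 0.455, -0.535, 0.454]
contact_force: [0.2, 1.5, 0.8]
gripper_width: 85.8
```

```bash
python3 -c "
from h import *
plan(457,4,200,70)
save('wrist','pics/w4.png')"
```

```text
now [536.4 454.6 205.3] jaw -100.0 f [0.2 1.5 0.8] w 85.8 t 7.2 j6 0.46
shift [-1.000e+00 -3.000e-01  4.575e+02] spin 10.0 tilt [ 0.013  0.012 -1.   ]
```

View pics/w4.png

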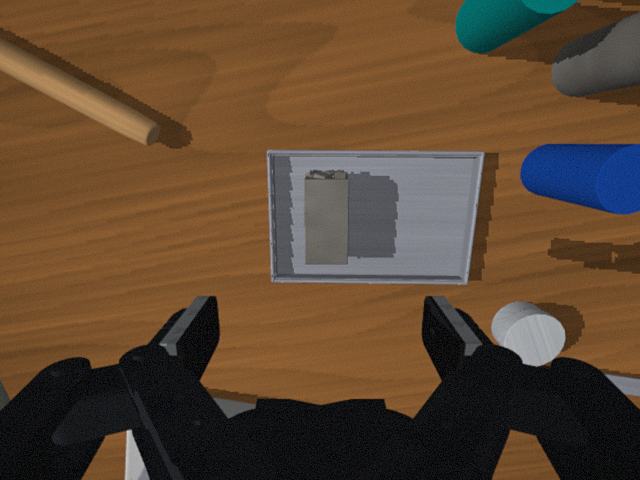

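Call:
apply_moves(targets="0 0 41 5 -1;0 0 82 10 -1;0 0 123 10 -1;0 0 164 10 -1;0 0 205 10 -1;0 0 246 10 -1;0 0 287 10 -1;0 0 328 10 -1;0 0 369 10 -1;0 0 400 10 -1")

```text
clock: 8.13
position: [461.7, 55.3, 194.3]
ee_rot: [-0.579, -0.405, 0.58, -0.405]
contact_force: [1.1, -0.0, 0.3]
gripper_width: 85.3
```

Call:
apply_moves(targets="0 -10 34 0 -1;0 -10 50 0 -1;0 -10 50 0 -1;0 -10 50 0 -1")

```text
clock: 8.47
position: [436.7, 13.8, 194.7]
ee_rot: [0.58, 0.405, -0.58, 0.405]
contact_force: [0.4, -0.7, -0.3]
gripper_width: 85.6
```

```bash
python3 -c "
from h import *
plan(457,4,10,70)
d=save('wrist','pics/w5.png')
print(proj(d,(457,4,40)))
"
```

```text
now [436.7  13.8 194.7] jaw -110.1 f [ 0.4 -0.7 -0.3] w 85.6 t 8.5 j6 0.81
shift [184.7  22.4   2.3] spin -0.1 tilt [ 0.  0. -1.]
(array([323.6, 197.6]), np.float64(298.0))
```

View pics/w5.png

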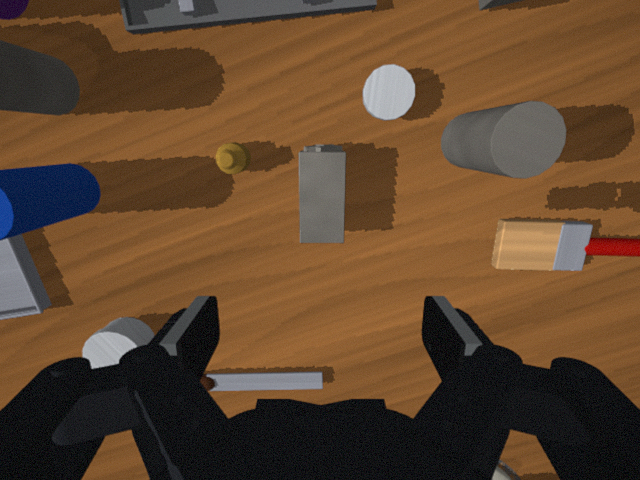

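Call:
apply_moves(targets="30 22 2 0 -1;70 22 2 0 -1;110 22 2 0 -1;145 22 2 0 -1;165 22 2 0 -1;175 22 2 0 -1;183 22 2 0 -1;183 22 2 0 -1;183 22 2 0 -1")

```text
clock: 9.27
position: [457.6, 5.8, 11.6]
ee_rot: [-0.579, -0.406, 0.579, -0.406]
contact_force: [0.1, 0.3, -0.0]
gripper_width: 85.3
```

Call:
apply_moves(targets="0 0 0 0 1;0 0 0 0 1;0 0 0 0 1;0 0 0 0 1;0 0 0 0 1;0 0 0 0 1;0 0 0 0 1;0 0 0 0 1")

```text
clock: 9.93
position: [457.6, 5.3, 12.7]
ee_rot: [0.58, 0.405, -0.579, 0.406]
contact_force: [-1.3, 0.7, 5.4]
gripper_width: 39.1
```

Call:
apply_moves(targets="-20 0 0 0 1;-60 0 0 0 1;-100 0 0 0 1;-140 0 0 0 1;-150 0 0 0 1;-150 0 0 0 1")

```text
clock: 10.43
position: [458.7, 5.6, 165.1]
ee_rot: [0.582, 0.405, -0.576, 0.406]
contact_force: [0.3, -0.3, -4.1]
gripper_width: 38.9
```

```bash
python3 -c "
from h import *
plan(517,363,160,80)"
```

```text
now [458.7   5.6 165.1] jaw -110.0 f [ 0.3 -0.3 -4.1] w 38.9 t 10.4 j6 0.85
shift [   6.7  -67.7 -355.7] spin -10.0 tilt [ 0.008  0.003 -1.   ]
```

Call:
apply_moves(targets="4 -7 -40 -3 1;4 -14 -80 -6 1;4 -21 -120 -9 1;4 -29 -160 -10 1;4 -38 -200 -10 1;4 -46 -240 -10 1;4 -54 -280 -10 1;4 -61 -320 -10 1;4 -66 -345 -10 1;4 -68 -356 -10 1")

```text
clock: 11.27
position: [514.0, 365.6, 153.8]
ee_rot: [-0.54, -0.455, 0.543, -0.455]
contact_force: [-0.1, 0.5, -1.5]
gripper_width: 38.8
```

Call:
apply_moves(targets="5 0 0 0 1;5 0 0 0 1;5 0 0 0 1")

```text
clock: 11.52
position: [513.8, 360.8, 150.5]
ee_rot: [-0.54, -0.454, 0.544, -0.454]
contact_force: [0.2, -0.2, -3.4]
gripper_width: 39.1
```

```bash
python3 -c "
from h import *
plan(517,363,16,80)"
```

```text
now [513.8 360.8 150.5] jaw -100.1 f [ 0.2 -0.2 -3.4] w 39.1 t 11.5 j6 0.53
shift [134.5   3.2  -3.3] spin -0.1 tilt [-0.004 -0.004 -1.   ]
```

Call:
apply_moves(targets="35 2 -2 0 1;70 2 -2 0 1;95 2 -2 0 1;110 2 -2 0 1;118 2 -2 0 1;122 2 -2 0 1;122 2 -2 0 1;122 2 -2 0 1")

```text
clock: 12.18
position: [518.2, 364.6, 32.0]
ee_rot: [0.543, 0.454, -0.541, 0.454]
contact_force: [0.1, -0.3, -2.5]
gripper_width: 39.3
```

Call:
apply_moves(targets="4 0 0 0 1;7 0 0 0 1;9 0 0 0 1;10 0 0 0 1;11 0 0 0 1;12 0 0 0 1;12 0 0 0 1")

```text
clock: 12.77
position: [517.3, 364.4, 18.5]
ee_rot: [-0.542, -0.454, 0.542, -0.454]
contact_force: [0.9, -0.6, -2.6]
gripper_width: 38.9
```

Call:
apply_moves(targets="1 0 0 0 1;2 0 0 0 1;2.5 0 0 0 1;2.5 0 0 0 1")

```text
clock: 13.1
position: [517.3, 364.4, 16.0]
ee_rot: [-0.542, -0.454, 0.542, -0.454]
contact_force: [-0.4, -0.1, -1.9]
gripper_width: 38.6
```

Call:
apply_moves(targets="0 0 0 0 0.6;0 0 0 0 0.2;0 0 0 0 -0.2;0 0 0 0 -0.4;0 0 0 0 -0.4;0 0 0 0 -0.4")

```text
clock: 13.6
position: [517.7, 364.8, 16.8]
ee_rot: [0.542, 0.454, -0.541, 0.454]
contact_force: [-0.7, 0.1, -0.6]
gripper_width: 59.5
```

Call:
apply_moves(targets="-10 0 0 0 -0.4;-30 0 0 0 -0.4;-70 0 0 0 -1;-110 0 0 0 -1;-150 0 0 0 -1;-180 0 0 0 -1;-180 0 0 0 -1")

```text
clock: 14.18
position: [520.7, 367.0, 206.2]
ee_rot: [0.547, 0.455, -0.535, 0.455]
contact_force: [0.6, 0.9, 0.3]
gripper_width: 85.5
```

```bash
python3 -c "
from h import *
plan(633,-202.5,200,82)
save('wrist','pics/w6.png')"
```

```text
now [520.7 367.  206.2] jaw -99.9 f [0.6 0.9 0.3] w 85.5 t 14.2 j6 0.53
shift [  1.5 209.  541.5] spin -1.9 tilt [ 0.013  0.011 -1.   ]
```

View pics/w6.png

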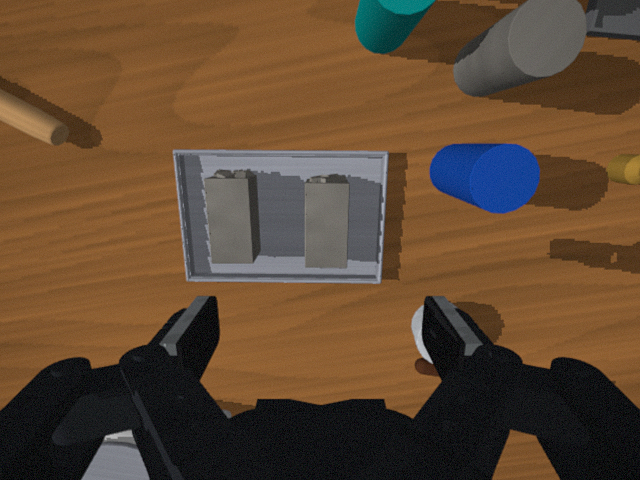

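Call:
apply_moves(targets="0 15 38 -2 -1;0 30 76 -2 -1;0 45 114 -2 -1;0 60 152 -2 -1;0 75 190 -2 -1;0 90 228 -2 -1;0 105 266 -2 -1;0 120 304 -2 -1;0 135 342 -2 -1;0 150 380 -2 -1")

```text
clock: 15.07
position: [598.2, -37.9, 195.5]
ee_rot: [-0.533, -0.464, 0.534, -0.463]
contact_force: [1.2, 0.6, -0.2]
gripper_width: 85.5
```

```bash
python3 -c "
from h import *
plan(620,-202.5,200,82)"
```

```text
now [598.2 -37.9 195.5] jaw -98.0 f [ 1.2  0.6 -0.2] w 85.5 t 15.1 j6 1.22
shift [ -4.5  44.5 160. ] spin -0.0 tilt [-0.002 -0.    -1.   ]
```

Call:
apply_moves(targets="0 10 38 0 -1;0 20 76 0 -1;0 30 114 0 -1;0 40 145 0 -1;0 44 158 0 -1;0 44 158 0 -1;0 44 158 0 -1")

```text
clock: 15.65
position: [619.7, -198.7, 195.1]
ee_rot: [-0.534, -0.464, 0.535, -0.463]
contact_force: [-0.1, 0.6, -0.3]
gripper_width: 85.3
```

```bash
python3 -c "
from h import *
plan(633,-202.5,12,82)
d=save('wrist','pics/w7.png')
u=np.array([np.cos(np.radians(-8)),np.sin(np.radians(-8))])
for a in (-80,0,80): print(proj(d,(633+a*u[0],-202.5+a*u[1],40)))
"
```

```text
now [ 619.7 -198.7  195.1] jaw -98.1 f [-0.1  0.6 -0.3] w 85.3 t 15.7 j6 1.49
shift [183.1  14.1   1.9] spin -0.1 tilt [-0.002  0.001 -1.   ]
(array([323. , 291.3]), np.float64(323.0))
(array([323. , 207.3]), np.float64(301.0))
(array([323.1, 109.9]), np.float64(278.0))
```

View pics/w7.png

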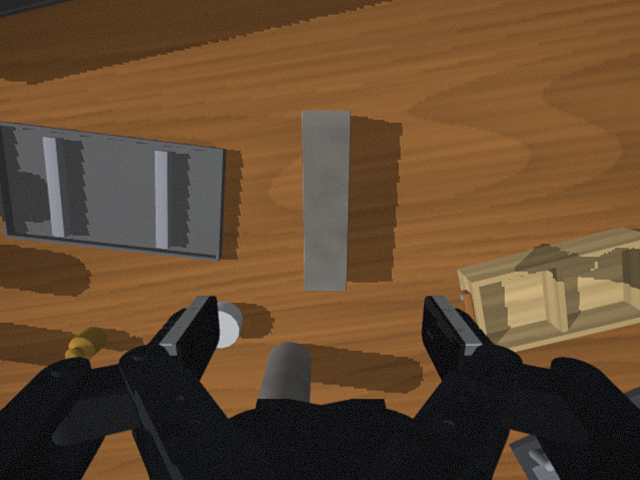

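Call:
apply_moves(targets="30 14 4 0 -1;70 14 4 0 -1;110 14 4 0 -1;145 14 4 0 -1;165 14 4 0 -1;175 14 4 0 -1;182 14 4 0 -1;182 14 4 0 -1;182 14 4 0 -1")

```text
clock: 16.45
position: [634.9, -203.9, 15.7]
ee_rot: [0.534, 0.463, -0.533, 0.465]
contact_force: [0.2, -0.1, 0.6]
gripper_width: 85.2
```

Call:
apply_moves(targets="0 0 0 0 1;0 0 0 0 1;0 0 0 0 1;0 0 0 0 1;0 0 0 0 1;0 0 0 0 1;0 0 0 0 1;0 0 0 0 1")

```text
clock: 17.12
position: [634.5, -204.6, 15.6]
ee_rot: [0.534, 0.463, -0.533, 0.464]
contact_force: [0.3, 1.2, 5.6]
gripper_width: 39.0
```

Call:
apply_moves(targets="-10 0 0 0 1;-30 0 0 0 1;-60 0 0 0 1;-90 0 0 0 1;-120 0 0 0 1;-130 0 0 0 1;-130 0 0 0 1")

```text
clock: 17.7
position: [634.9, -204.5, 146.9]
ee_rot: [0.535, 0.462, -0.532, 0.465]
contact_force: [0.1, -0.0, -5.2]
gripper_width: 38.8
```

```bash
python3 -c "
from h import *
plan(668,-3,150,-15)
save('scene','pics/s2.png')
d=save('wrist','pics/w8.png')"
```

```text
now [ 634.9 -204.5  146.9] jaw -98.0 f [ 0.1 -0.  -5.2] w 38.8 t 17.7 j6 1.5
shift [  -3.     4.6 -204.1] spin -83.0 tilt [ 0.005 -0.    -1.   ]
```

View pics/w8.png

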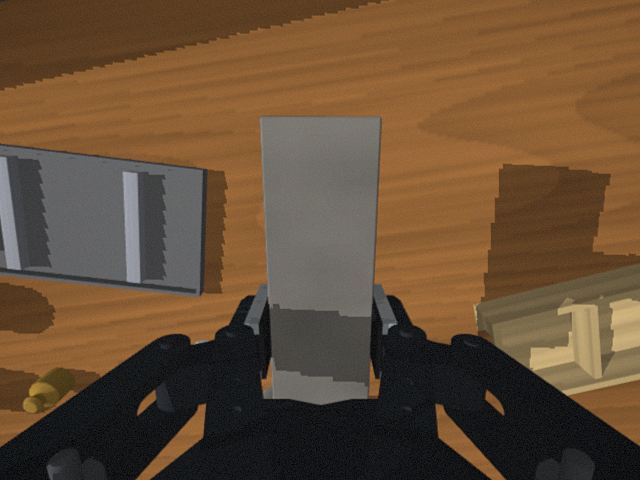

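View pics/s2.png

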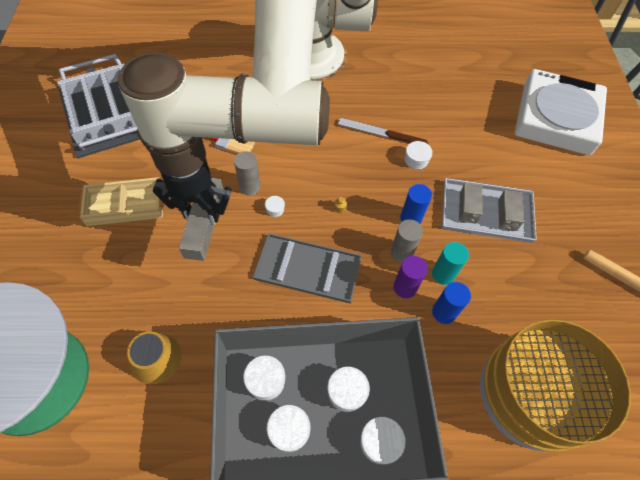

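Call:
apply_moves(targets="-5 0 -10 -4 1;-5 0 -30 -9 1;-5 0 -50 -14 1;-5 0 -70 -19 1;-5 1 -90 -24 1;-5 2 -110 -29 1;-5 3 -130 -34 1;-5 4 -150 -39 1;-5 4 -170 -44 1;-5 4.6 -190 -49 1")

```text
clock: 18.63
position: [662.7, -16.0, 145.0]
ee_rot: [0.291, 0.646, -0.293, 0.642]
contact_force: [-0.5, -0.3, -5.6]
gripper_width: 38.8
```

```bash
python3 -c "
from h import *
plan(668.4,-1.5,150,-15)"
```

```text
now [662.7 -16.  145. ] jaw -48.8 f [-0.5 -0.3 -5.6] w 38.8 t 18.6 j6 2.07
shift [-5.1 13.8 -7.2] spin -33.8 tilt [-0.008 -0.    -1.   ]
```

Call:
apply_moves(targets="0 3 -2 -5 1;0 6 -4 -10 1;0 9 -7 -15 1;0 12 -7 -20 1;0 14 -7 -25 1;0 14 -7 -30 1;0 14 -7 -33.8 1;0 14 -7 -33.8 1;0 14 -7 -33.8 1;0 14 -7 -33.8 1")

```text
clock: 19.47
position: [669.8, -2.5, 147.1]
ee_rot: [0.094, 0.702, -0.095, 0.7]
contact_force: [0.2, -0.5, -4.7]
gripper_width: 38.9
```

```bash
python3 -c "
from h import *
plan(668.4,-1.5,31,-15)
save('top','pics/t4.png',(240,140,460,290),3.6)
d=save('wrist','pics/w9.png')"
```

```text
now [669.8  -2.5 147.1] jaw -15.3 f [ 0.2 -0.5 -4.7] w 38.9 t 19.5 j6 2.64
shift [116.2   0.8  -1.3] spin -0.3 tilt [-0.004 -0.    -1.   ]
```

View pics/w9.png

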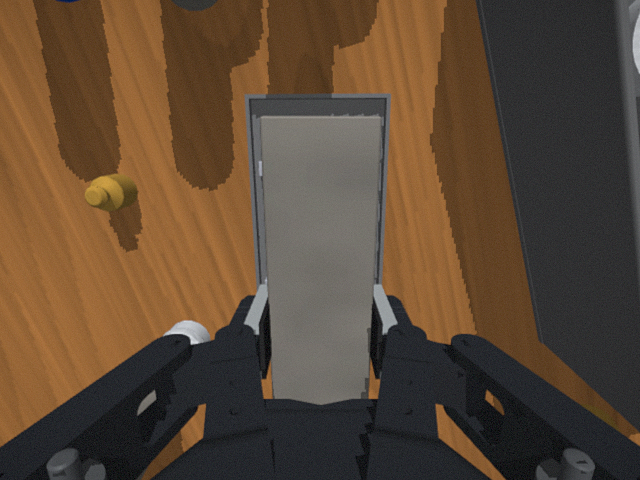

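View pics/t4.png

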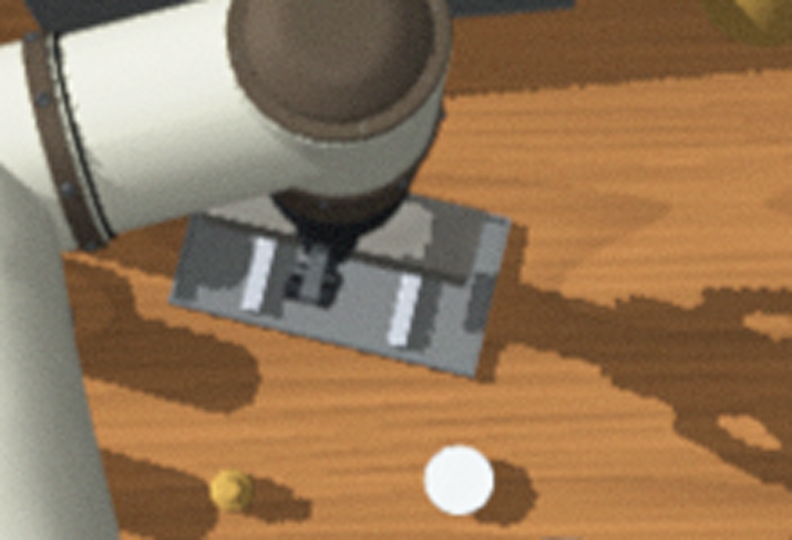

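Call:
apply_moves(targets="20 1 -2 -0.3 1;45 1 -2 -0.3 1;70 1 -2 -0.3 1;90 1 -2 -0.3 1;98 1 -2 -0.3 1;102 1 -2 -0.3 1;102 1 -2 -0.3 1;102 1 -2 -0.3 1")

```text
clock: 20.23
position: [670.3, -0.8, 48.6]
ee_rot: [0.092, 0.7, -0.092, 0.702]
contact_force: [0.9, 0.9, -4.4]
gripper_width: 38.8
```

Call:
apply_moves(targets="3 0 0 0 1;5 0 0 0 1;7 0 0 0 1;8 0 0 0 1;9 0 0 0 1;9 0 0 0 1")

```text
clock: 20.73
position: [669.0, -1.0, 38.0]
ee_rot: [0.092, 0.701, -0.092, 0.701]
contact_force: [0.2, -0.3, -4.9]
gripper_width: 38.9
```

```bash
python3 -c "
from h import *
plan(668.4,-1.5,31,-15)
d=save('wrist','pics/w10.png')"
```

```text
now [669.  -1.  38.] jaw -14.9 f [ 0.2 -0.3 -4.9] w 38.9 t 20.7 j6 2.64
shift [ 7.  -0.7 -0.4] spin 0.1 tilt [-0. -0. -1.]
```

View pics/w10.png

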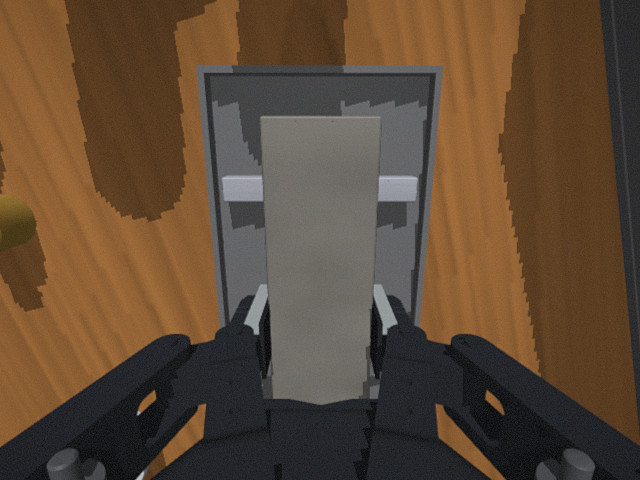

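Centred. Lower the last ~7 mm and release.

Call:
apply_moves(targets="2 0 0 0 1;4 0 0 0 1;5 0 0 0 1;6 0 0 0 1;7 0 0 0 1;7.5 0 0 0 1;7.5 0 0 0 1")

```text
clock: 21.37
position: [669.2, -0.9, 30.7]
ee_rot: [0.092, 0.701, -0.092, 0.701]
contact_force: [-0.0, -1.0, -4.3]
gripper_width: 39.0
```

Call:
apply_moves(targets="0.5 0 0 0 1;1 0 0 0 1;1.5 0 0 0 1;1.5 0 0 0 1")

```text
clock: 21.7
position: [669.3, -0.9, 30.6]
ee_rot: [0.092, 0.701, -0.092, 0.701]
contact_force: [-4.2, 0.5, 4.5]
gripper_width: 39.0
```

Call:
apply_moves(targets="0 0 0 0 0.6;0 0 0 0 0.2;0 0 0 0 -0.2;0 0 0 0 -0.4;0 0 0 0 -0.4;0 0 0 0 -0.4")

```text
clock: 22.2
position: [669.6, -0.9, 29.2]
ee_rot: [0.092, 0.701, -0.092, 0.701]
contact_force: [0.4, 0.6, 1.1]
gripper_width: 59.7
```

Call:
apply_moves(targets="-10 0 0 0 -0.4;-30 0 0 0 -0.4;-70 0 0 0 -0.4;-110 0 0 0 -1;-140 0 0 0 -1;-160 0 0 0 -1;-160 0 0 0 -1")

```text
clock: 22.78
position: [672.3, -0.8, 196.9]
ee_rot: [0.092, 0.697, -0.091, 0.706]
contact_force: [-0.4, 0.3, 1.0]
gripper_width: 85.5
```

```bash
python3 -c "
from h import *
plan(631,200.5,200,-80)
d=save('wrist','pics/w11.png')
c=np.array([668,-3]);t=np.radians(-15)
for p in [(-20,-80),(20,-80),(20,80),(-20,80)]:
  q=c+np.array([p[0]*np.cos(t)-p[1]*np.sin(t),p[0]*np.sin(t)+p[1]*np.cos(t)]); print(proj(d,(*q,55))[0])"
```

```text
now [672.3  -0.8 196.9] jaw -14.9 f [-0.4  0.3  1. ] w 85.5 t 22.8 j6 2.64
shift [ -3.5 184.  -91.5] spin 65.1 tilt [ 0.013  0.001 -1.   ]
[292.1 315.8]
[335.7 315.7]
[338.8 133. ]
[288.  132.9]
```

View pics/w11.png

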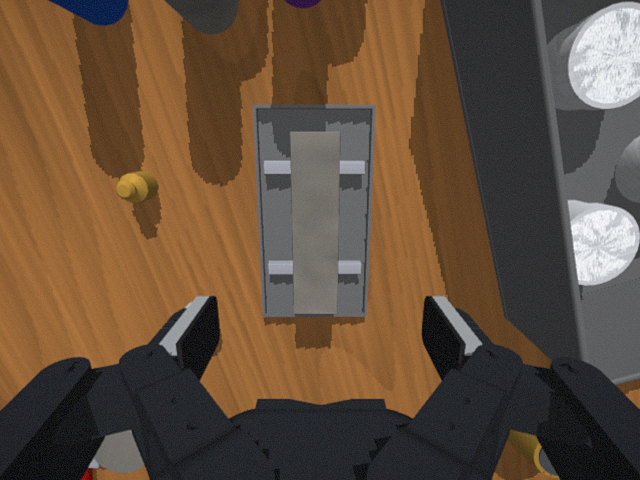

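Call:
apply_moves(targets="0 25 -12 6 -1;0 50 -25 12 -1;0 75 -38 18 -1;0 100 -50 24 -1;0 125 -62 30 -1;0 145 -72 36 -1;0 160 -80 42 -1;0 175 -86 48 -1;0 184 -91 54 -1;0 184 -91 55 -1")

```text
clock: 23.67
position: [627.6, 202.1, 187.8]
ee_rot: [0.405, 0.58, -0.406, 0.579]
contact_force: [0.3, -0.6, 0.3]
gripper_width: 85.6
```

```bash
python3 -c "
from h import *
plan(631,200.5,200,-70)"
```

```text
now [627.6 202.1 187.8] jaw -69.9 f [ 0.3 -0.6  0.3] w 85.6 t 23.7 j6 1.37
shift [-12.2   2.7   2.6] spin 0.1 tilt [-0.002 -0.001 -1.   ]
```

Call:
apply_moves(targets="-10 -30 0 0 -1;-10 -30 0 0 -1;-10 -30 0 0 -1")

```text
clock: 23.92
position: [599.7, 189.1, 199.5]
ee_rot: [0.405, 0.58, -0.405, 0.58]
contact_force: [0.4, 0.2, -0.2]
gripper_width: 85.5
```

```bash
python3 -c "
from h import *
plan(631,200.5,44,-70)
d=save('wrist','pics/w12.png')
print(proj(d,(631,200.5,100)),proj(d,(631,200.5,0)))"
```

```text
now [599.7 189.1 199.5] jaw -69.8 f [ 0.4  0.2 -0.2] w 85.5 t 23.9 j6 1.36
shift [1.555e+02 3.330e+01 1.000e-01] spin 0.2 tilt [-0. -0. -1.]
(array([320.8, 195.5]), np.float64(242.0)) (array([320.7, 179.6]), np.float64(338.0))
```

View pics/w12.png

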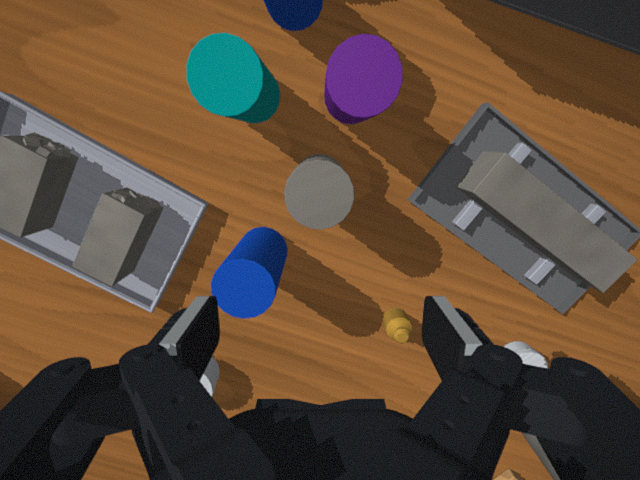

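Call:
apply_moves(targets="0 33 0 0 -1;0 33 0 0 -1;30 33 0 0 -1;60 33 0 0 -1;90 33 0 0 -1;115 33 0 0 -1;135 33 0 0 -1;148 33 0 0 -1;153 33 0 0 -1;153 33 0 0 -1")

```text
clock: 24.8
position: [631.0, 200.6, 44.1]
ee_rot: [0.404, 0.58, -0.406, 0.579]
contact_force: [-0.1, 0.3, 1.0]
gripper_width: 85.4
```

Call:
apply_moves(targets="0 0 0 0 1;0 0 0 0 1;0 0 0 0 1;0 0 0 0 1;0 0 0 0 1;0 0 0 0 1;0 0 0 0 1")

```text
clock: 25.38
position: [632.4, 202.0, 47.9]
ee_rot: [0.406, 0.579, -0.404, 0.58]
contact_force: [-0.1, 0.4, 5.4]
gripper_width: 49.0
```

```bash
python3 -c "
from h import *
plan(631,200.5,44,-70)
save('wrist','pics/w13.png')"
```

```text
now [632.4 202.   47.9] jaw -69.9 f [-0.1  0.4  5.4] w 49.0 t 25.4 j6 1.37
shift [ 3.9 -1.8  0.9] spin 0.1 tilt [ 0.003  0.001 -1.   ]
```

View pics/w13.png

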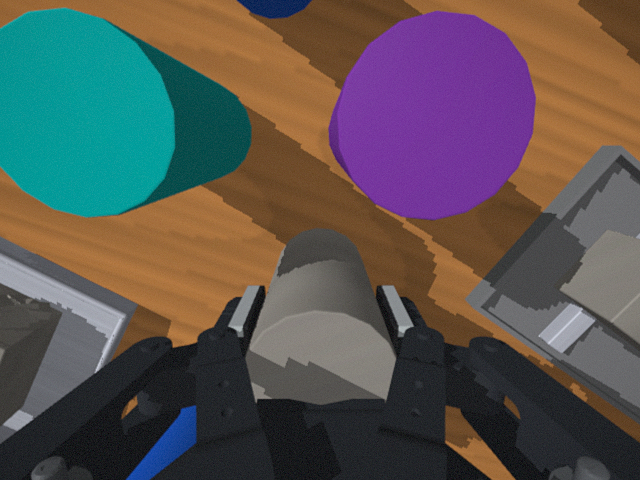

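Call:
apply_moves(targets="0 0 0 0 1;0 0 0 0 1;-20 0 0 0 1;-50 0 0 0 1;-85 0 0 0 1;-120 0 0 0 1;-145 0 0 0 1;-160 0 0 0 1;-160 0 0 0 1;-160 0 0 0 1")

```text
clock: 26.27
position: [630.5, 201.2, 205.0]
ee_rot: [0.405, 0.58, -0.406, 0.579]
contact_force: [-0.6, 0.3, -5.1]
gripper_width: 48.8
```

```bash
python3 -c "
from h import *
t=np.radians(7.5); c=np.array([507.5,-421.6]); y=np.array([-np.sin(t),np.cos(t)])
print(c+40.5*y,c-40.5*y)
a=c-40.5*y
plan(a[0],a[1],205,-82)
save('wrist','pics/w14.png')"
```

```text
[ 502.21368922 -381.44648311] [ 512.78631078 -461.75351689]
now [630.5 201.2 205. ] jaw -70.0 f [-0.6  0.3 -5.1] w 48.8 t 26.3 j6 1.37
shift [  -0.  -337.7  582.5] spin 12.0 tilt [-0.002  0.    -1.   ]
```

View pics/w14.png

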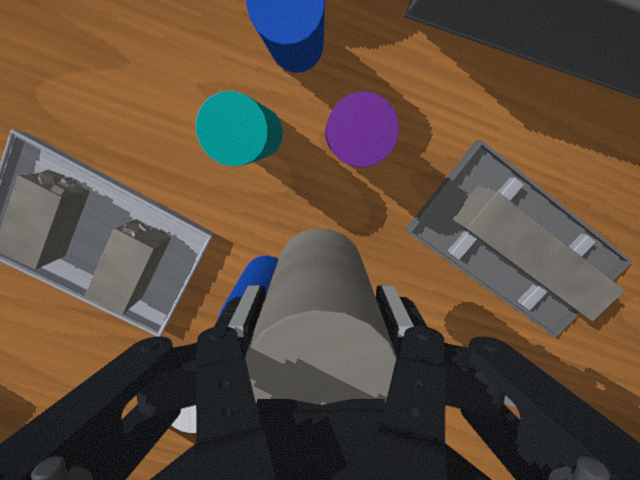

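Call:
apply_moves(targets="0 -10 18 0 1;0 -30 52 0 1;0 -50 86 1 1;0 -70 121 2 1;0 -90 155 4 1;0 -110 190 6 1;0 -130 224 8 1;0 -150 259 10 1;0 -170 293 12 1;0 -185 319 12 1")

```text
clock: 27.15
position: [564.3, -164.6, 203.5]
ee_rot: [0.463, 0.535, -0.466, 0.532]
contact_force: [0.4, -1.2, -3.3]
gripper_width: 48.9
```

```bash
python3 -c "
from h import *
plan(512.8,-461.8,205,-82)"
```

```text
now [ 564.3 -164.6  203.5] jaw -82.1 f [ 0.4 -1.2 -3.3] w 48.9 t 27.1 j6 1.72
shift [ -1.4 -91.8 287.3] spin -0.1 tilt [-0.006  0.    -1.   ]
```

Call:
apply_moves(targets="0 -13 39 0 1;0 -26 78 0 1;0 -39 117 0 1;0 -51 156 0 1;0 -64 195 0 1;0 -76 234 0 1;0 -85 265 0 1;0 -90 281 0 1;0 -92 287 0 1;0 -92 287 0 1")

```text
clock: 27.98
position: [514.3, -459.9, 202.7]
ee_rot: [0.464, 0.535, -0.465, 0.531]
contact_force: [0.7, 0.8, -4.1]
gripper_width: 48.9
```

```bash
python3 -c "
from h import *
plan(512.8,-461.8,55,-82)
save('wrist','pics/w15.png')
save('top','pics/t5.png',(420,200,600,335),4)"
```

```text
now [ 514.3 -459.9  202.7] jaw -82.1 f [ 0.7  0.8 -4.1] w 48.9 t 28.0 j6 2.2
shift [147.7  -1.1   2.3] spin -0.1 tilt [-0.005  0.003 -1.   ]
```

View pics/w15.png

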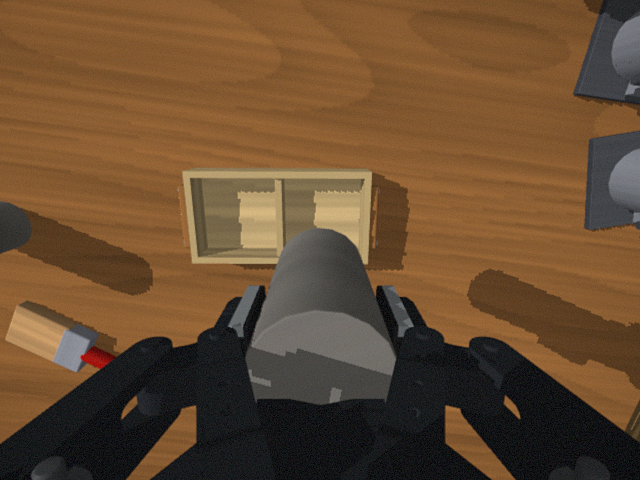

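View pics/t5.png

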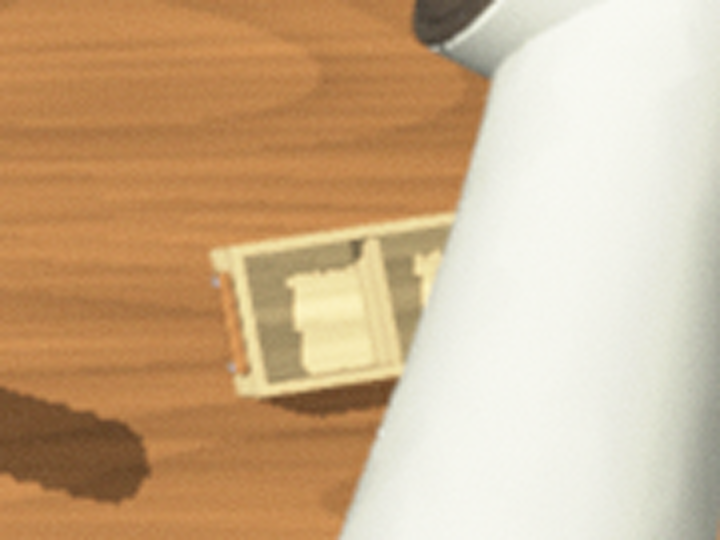

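```bash
python3 -c "
from h import *
d=get_image('wrist')
P=np.array([unproj(d,p,36)[:2] for p in [(182,171),(372,170),(368,266),(193,264)]]);print(P.round(1),P.mean(0), [np.hypot(*(P[i]-P[i-1])).round(1) for i in range(4)])
e=P[0]-P[1]; print(np.degrees(np.arctan2(e[1],e[0])))
plan(512.8,-461.8,55,-82)
"
```

```text
[[ 541.6 -329.3]
 [ 566.2 -496.1]
 [ 476.5 -508.8]
 [ 454.7 -342.4]] [ 509.75992681 -419.1438222 ] [np.float64(87.8), np.float64(168.5), np.float64(90.6), np.float64(167.9)]
98.4076840667639
now [ 516.1 -457.6  204.9] jaw -81.9 f [ 1.  -0.1 -3.1] w 48.8 t 28.1 j6 2.2
shift [149.9  -3.6   4. ] spin 0.1 tilt [-0.002  0.002 -1.   ]
```

Call:
apply_moves(targets="25 -1 1 0 1;55 -1 1 0 1;80 -1 1 0 1;95 -1 1 0 1;103 -1 1 0 1;107 -1 1 0 1;107 -1 1 0 1;107 -1 1 0 1")

```text
clock: 28.8
position: [516.5, -460.0, 100.7]
ee_rot: [0.463, 0.533, -0.463, 0.535]
contact_force: [-0.3, 0.3, -3.6]
gripper_width: 48.9
```

```bash
python3 -c "
from h import *
plan(514.6,-460.1,52,-82)
save('wrist','pics/w16.png')
save('scene','pics/s3.png',(60,80,320,260),3)"
```

```text
now [ 516.5 -460.   100.7] jaw -81.9 f [-0.3  0.3 -3.6] w 48.9 t 28.8 j6 2.21
shift [48.7 -2.  -0.3] spin 0.1 tilt [ 0.002 -0.002 -1.   ]
```

View pics/w16.png

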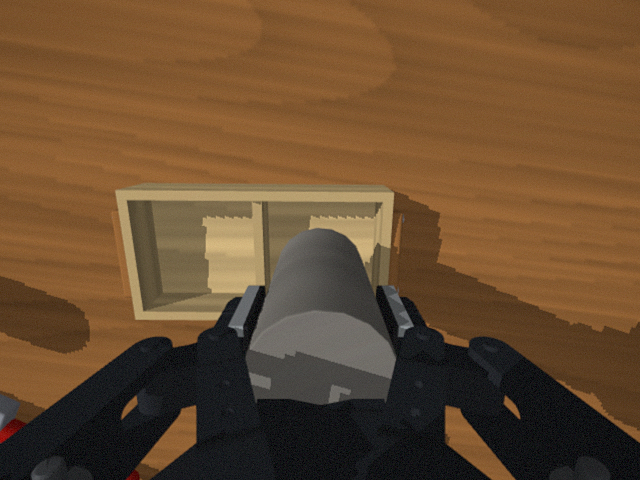

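View pics/s3.png

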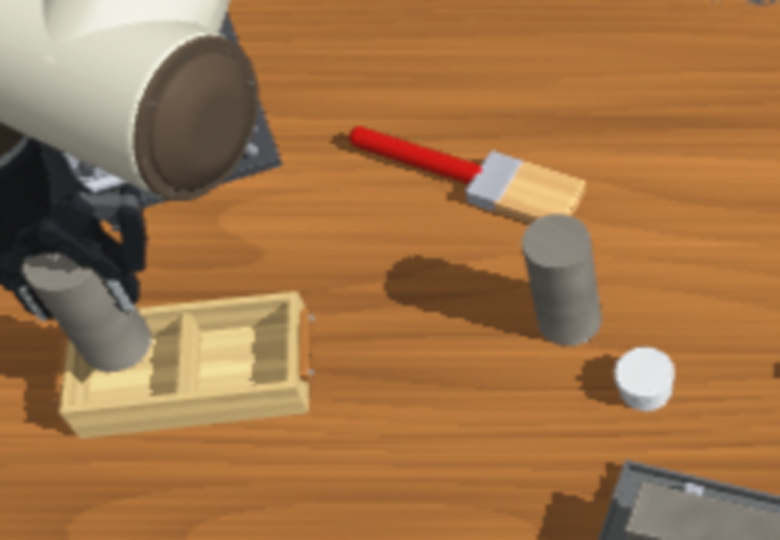

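Call:
apply_moves(targets="10 -2 0 0 1;20 -2 0 0 1;28 -2 0 0 1;34 -2 0 0 1;37 -2 0 0 1;40 -2 0 0 1;41 -2 0 0 1;41 -2 0 0 1")

```text
clock: 29.57
position: [513.5, -460.3, 58.0]
ee_rot: [0.464, 0.534, -0.464, 0.534]
contact_force: [-0.2, 0.5, -4.4]
gripper_width: 48.9
```

Call:
apply_moves(targets="1 0 0 0 1;2 0 0 0 1;3 0 0 0 1;4 0 0 0 1;5 0 0 0 1;5 0 0 0 1")

```text
clock: 30.07
position: [513.6, -460.3, 54.0]
ee_rot: [0.463, 0.534, -0.464, 0.534]
contact_force: [-0.7, 1.7, -0.8]
gripper_width: 48.5
```

Call:
apply_moves(targets="0.5 0 0 0 1;1 0 0 0 1;1 0 0 0 1")

```text
clock: 30.32
position: [513.6, -460.3, 53.9]
ee_rot: [0.463, 0.534, -0.464, 0.534]
contact_force: [-2.3, 3.6, 5.4]
gripper_width: 48.6
```

Call:
apply_moves(targets="0 0 0 0 0.4;0 0 0 0 0;0 0 0 0 -0.4;0 0 0 0 -0.7;0 0 0 0 -0.8;0 0 0 0 -0.8;0 0 0 0 -0.8")

```text
clock: 30.9
position: [513.7, -460.4, 52.1]
ee_rot: [0.464, 0.534, -0.464, 0.534]
contact_force: [-0.1, -0.3, -1.3]
gripper_width: 77.0
```

Call:
apply_moves(targets="-10 0 0 0 -0.8;-30 0 0 0 -0.8;-65 0 0 0 -0.8;-100 0 0 0 -0.8;-130 0 0 0 -1;-145 0 0 0 -1;-145 0 0 0 -1")

```text
clock: 31.48
position: [515.5, -462.0, 204.1]
ee_rot: [0.464, 0.53, -0.463, 0.538]
contact_force: [-0.6, 1.1, 1.1]
gripper_width: 85.5
```

```bash
python3 -c "
from h import *
plan(425,-143,200,-78)
save('wrist','pics/w17.png')"
```

```text
now [ 515.5 -462.   204.1] jaw -81.9 f [-0.6  1.1  1.1] w 85.5 t 31.5 j6 2.21
shift [   1.1  -44.6 -328.6] spin -3.9 tilt [ 0.009 -0.007 -1.   ]
```

View pics/w17.png

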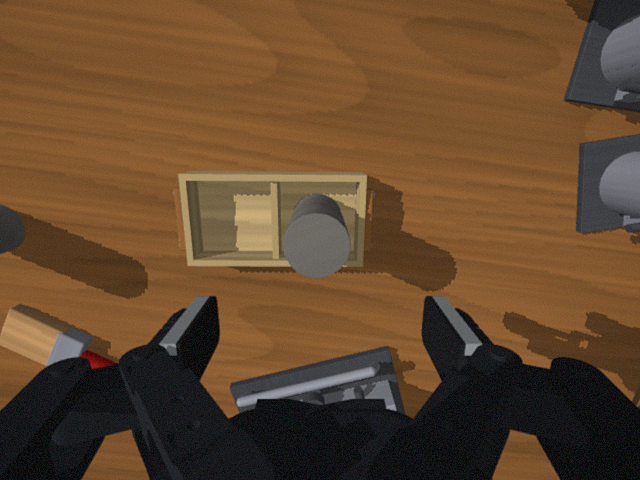

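Call:
apply_moves(targets="0 -5 -38 0 -1;0 -10 -76 0 -1;0 -15 -114 0 -1;0 -20 -152 0 -1;0 -25 -190 0 -1;0 -30 -228 0 -1;0 -35 -266 0 -1;0 -40 -300 0 -1;0 -44 -325 0 -1;0 -45 -328 0 -1")

```text
clock: 32.37
position: [420.5, -139.1, 196.5]
ee_rot: [0.462, 0.536, -0.463, 0.534]
contact_force: [-0.4, 0.0, -0.1]
gripper_width: 85.7
```

Call:
apply_moves(targets="0 0 0 0 -1;0 0 0 0 -1")

```text
clock: 32.53
position: [422.8, -141.8, 196.9]
ee_rot: [0.463, 0.534, -0.464, 0.534]
contact_force: [0.8, 0.6, 0.5]
gripper_width: 85.5
```

```bash
python3 -c "
from h import *
plan(456,-138.5,44,-82)
d=save('wrist','pics/w18.png')
print(proj(d,(456,-138.5,100)),proj(d,(456,-138.5,0)))"
```

```text
now [ 422.8 -141.8  196.9] jaw -81.9 f [0.8 0.6 0.5] w 85.5 t 32.5 j6 1.67
shift [152.8  33.5   1.4] spin 0.1 tilt [-0.001 -0.    -1.   ]
(array([322.8, 195.8]), np.float64(240.0)) (array([322.1, 179.6]), np.float64(336.0))
```

View pics/w18.png

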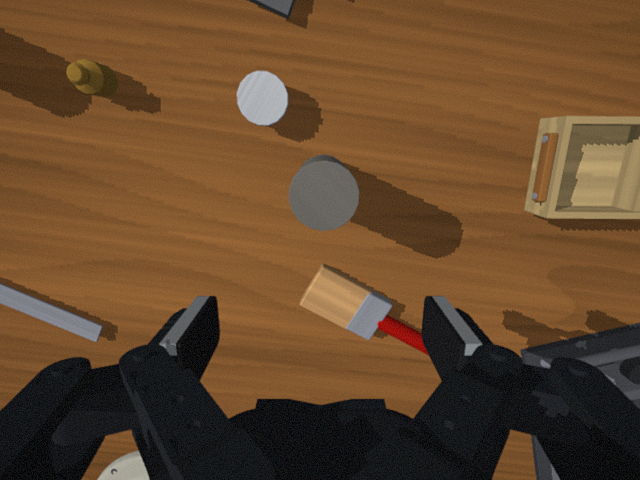

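Grey cylinder top centre at (324,194), as predicted (323,196). Grasp it.

Call:
apply_moves(targets="0 33 2 0 -1;0 33 2 0 -1;30 33 2 0 -1;60 33 2 0 -1;90 33 2 0 -1;115 33 2 0 -1;135 33 2 0 -1;146 33 2 0 -1;151 33 2 0 -1;151 33 2 0 -1")

```text
clock: 33.42
position: [455.2, -140.0, 44.7]
ee_rot: [0.463, 0.534, -0.465, 0.533]
contact_force: [-0.6, -0.5, 0.3]
gripper_width: 85.4
```

Call:
apply_moves(targets="0 0 0 0 1;0 0 0 0 1;0 0 0 0 1;0 0 0 0 1;0 0 0 0 1;0 0 0 0 1;0 0 0 0 1;0 0 0 0 1;0 0 0 0 1")

```text
clock: 34.17
position: [456.9, -139.3, 47.4]
ee_rot: [0.464, 0.533, -0.463, 0.535]
contact_force: [-0.1, -0.7, 6.7]
gripper_width: 49.0
```

Call:
apply_moves(targets="-20 0 0 0 1;-50 0 0 0 1;-85 0 0 0 1;-120 0 0 0 1;-140 0 0 0 1;-150 0 0 0 1;-150 0 0 0 1;-150 0 0 0 1")

```text
clock: 34.83
position: [454.9, -138.8, 195.4]
ee_rot: [0.464, 0.534, -0.464, 0.533]
contact_force: [-0.7, -0.4, -4.5]
gripper_width: 48.5
```

```bash
python3 -c "
from h import *
plan(503.4,-379.9,200,-82)
d=save('wrist','pics/w19.png')"
```

```text
now [ 454.9 -138.8  195.4] jaw -82.0 f [-0.7 -0.4 -4.5] w 48.5 t 34.8 j6 1.67
shift [ -4.9  14.3 245.5] spin 0.0 tilt [-0.001  0.001 -1.   ]
```

View pics/w19.png

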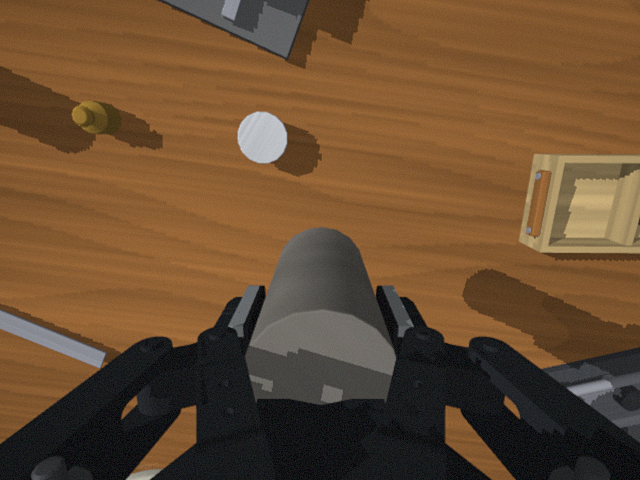

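Call:
apply_moves(targets="-5 1 15 3 1;-5 3 45 9 1;-5 5 80 15 1;-5 7 115 21 1;-5 9 150 27 1;-5 11 185 33 1;-5 13 215 39 1;-5 14 235 45 1;-5 14 245 45 1;-5 14 245 45 1")

```text
clock: 35.72
position: [503.2, -381.1, 197.9]
ee_rot: [-0.632, -0.317, 0.634, -0.314]
contact_force: [0.1, 0.1, -3.0]
gripper_width: 48.8
```

Call:
apply_moves(targets="0 0 0 0 1;0 0 0 0 1")

```text
clock: 35.88
position: [503.5, -378.5, 200.0]
ee_rot: [-0.632, -0.317, 0.633, -0.316]
contact_force: [-0.4, 0.4, -3.6]
gripper_width: 48.6
```

```bash
python3 -c "
from h import *
plan(503.4,-379.9,95,-127)
d=save('wrist','pics/w20.png')"
```

```text
now [ 503.5 -378.5  200. ] jaw -126.8 f [-0.4  0.4 -3.6] w 48.6 t 35.9 j6 1.32
shift [105.    1.    1.2] spin 0.2 tilt [-0.002  0.002 -1.   ]
```

View pics/w20.png

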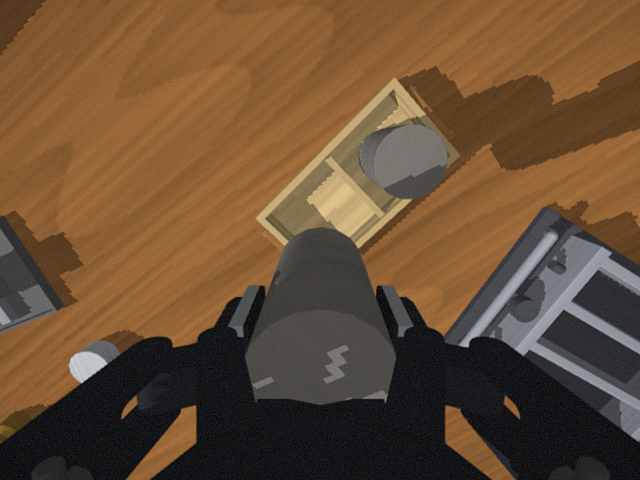

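Call:
apply_moves(targets="20 0 0 0 1;45 0 0 0 1;70 0 0 0 1;88 0 0 0 1;97 0 0 0 1;100 0 0 0 1;100 0 0 0 1;100 0 0 0 1")

```text
clock: 36.6
position: [505.1, -379.9, 102.7]
ee_rot: [0.633, 0.315, -0.632, 0.317]
contact_force: [0.2, 0.1, -3.8]
gripper_width: 49.1
```

```bash
python3 -c "
from h import *
plan(503.4,-379.9,54,-127)
d=save('wrist','pics/w21.png')"
```

```text
now [ 505.1 -379.9  102.7] jaw -126.9 f [ 0.2  0.1 -3.8] w 49.1 t 36.6 j6 1.32
shift [48.7 -1.6  1. ] spin 0.1 tilt [ 0.002 -0.002 -1.   ]
```

View pics/w21.png

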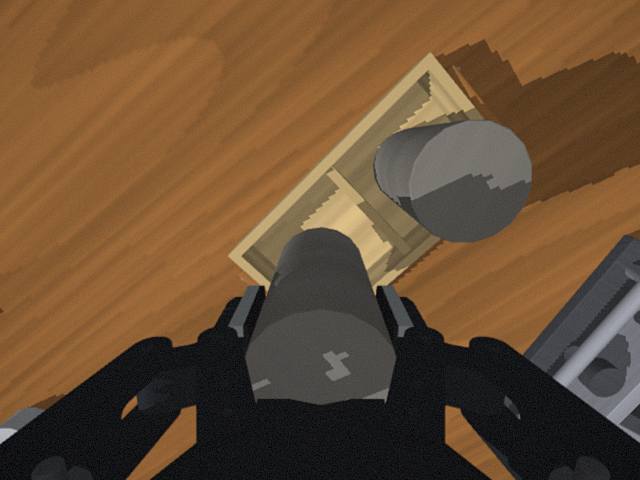

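Call:
apply_moves(targets="10 -1 1 0 1;20 -1 1 0 1;30 -1 1 0 1;36 -1 1 0 1;40 -1 1 0 1;43 -1 1 0 1;44 -1 1 0 1;44 -1 1 0 1")

```text
clock: 37.32
position: [502.8, -380.0, 56.9]
ee_rot: [-0.632, -0.316, 0.633, -0.316]
contact_force: [0.4, 0.4, -3.7]
gripper_width: 48.9
```

Call:
apply_moves(targets="1 0 0 0 1;2 0 0 0 1;3 0 0 0 1;4 0 0 0 1;4 0 0 0 1")

```text
clock: 37.73
position: [502.9, -380.0, 53.5]
ee_rot: [0.633, 0.316, -0.633, 0.316]
contact_force: [-0.4, -0.1, -2.7]
gripper_width: 48.8
```

Call:
apply_moves(targets="0.5 0 0 0 1;1 0 0 0 1;1.5 0 0 0 1;1.5 0 0 0 1")

```text
clock: 38.07
position: [502.9, -380.1, 53.5]
ee_rot: [0.633, 0.316, -0.632, 0.316]
contact_force: [-2.1, 2.9, 7.3]
gripper_width: 49.3
```

Call:
apply_moves(targets="0 0 0 0 0.4;0 0 0 0 0;0 0 0 0 -0.4;0 0 0 0 -0.6;0 0 0 0 -0.6;0 0 0 0 -0.6;0 0 0 0 -0.6")

```text
clock: 38.65
position: [502.8, -380.1, 51.6]
ee_rot: [0.633, 0.316, -0.633, 0.316]
contact_force: [-0.5, -0.4, 0.1]
gripper_width: 68.4
```

Call:
apply_moves(targets="-10 0 0 0 -0.6;-30 0 0 0 -0.6;-65 0 0 0 -0.6;-100 0 0 0 -0.6;-140 0 0 0 -1;-160 0 0 0 -1;-160 0 0 0 -1")

```text
clock: 39.23
position: [505.4, -381.8, 219.6]
ee_rot: [0.635, 0.312, -0.63, 0.32]
contact_force: [0.7, -0.9, -0.1]
gripper_width: 85.4
```

Call:
apply_moves(targets="0 -15 -30 0 -1;0 -35 -50 0 -1;0 -70 -70 0 -1;0 -105 -90 0 -1;0 -120 -100 0 -1;0 -120 -100 0 -1;0 -120 -100 0 -1")

```text
clock: 39.82
position: [466.8, -227.2, 212.5]
ee_rot: [0.633, 0.316, -0.632, 0.317]
contact_force: [-0.1, -0.4, -0.2]
gripper_width: 85.3
```

```bash
python3 -c "
from h import *
plan(503.4,-379.9,54,-127)
save('wrist','pics/w22.png')
save('scene','pics/s4.png')
save('top','pics/t6.png')"
```

```text
now [ 466.8 -227.2  212.5] jaw -126.8 f [-0.1 -0.4 -0.2] w 85.3 t 39.8 j6 1.07
shift [158.6 120.5 100.4] spin 0.2 tilt [ 0.001 -0.    -1.   ]
```

View pics/s4.png

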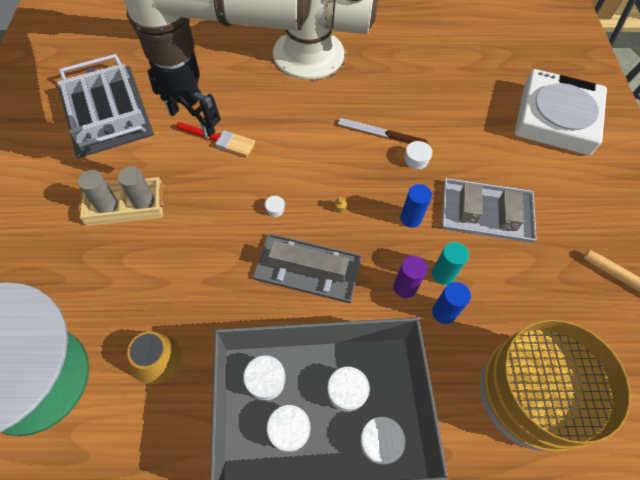

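View pics/t6.png

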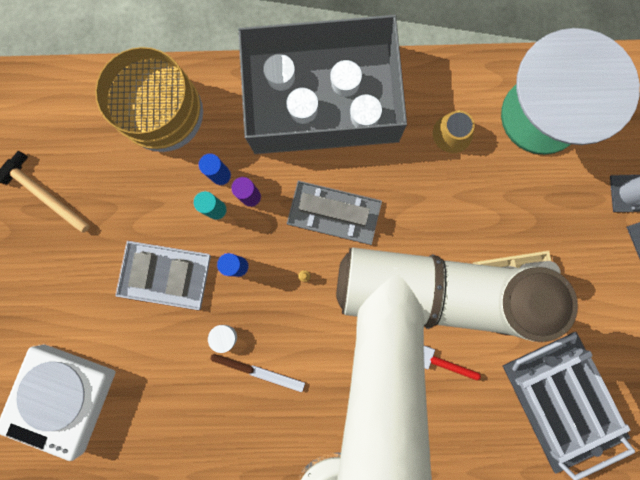

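View pics/w22.png

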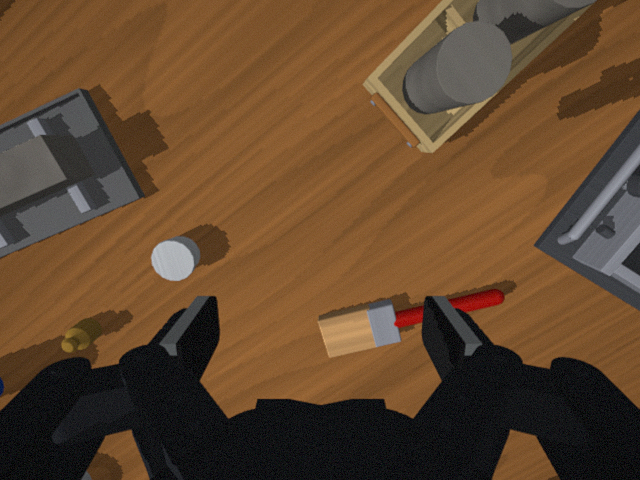

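```bash
python3 - <<'E'
from h import *
save("top","pics/t7.png",(280,170,400,255),6)
d=save("scene","pics/s5.png",(70,150,180,235),7)
def tf(c,yaw,p):
    t=np.radians(yaw); return (c[0]+p[0]*np.cos(t)-p[1]*np.sin(t),c[1]+p[0]*np.sin(t)+p[1]*np.cos(t),p[2])
for y in (40.5,-40.5):
    p=proj(d,tf((509,-420),8,(0,y,106)))[0]; print("cyltop exp",(p-[70,150])*7)
d=get_image("top")
for p in [(-20,-80),(20,-80),(20,80),(-20,80)]: print((proj(d,tf((668,-3),-15,(*p,55)))[0]-[280,170])*6)
E
```

```text
cyltop exp [410.9 178.5]
cyltop exp [133.7 208.6]
[515.4 332.4]
[539.4 232.8]
[137.4 135.6]
[111.6 234.6]
```

View pics/t7.png

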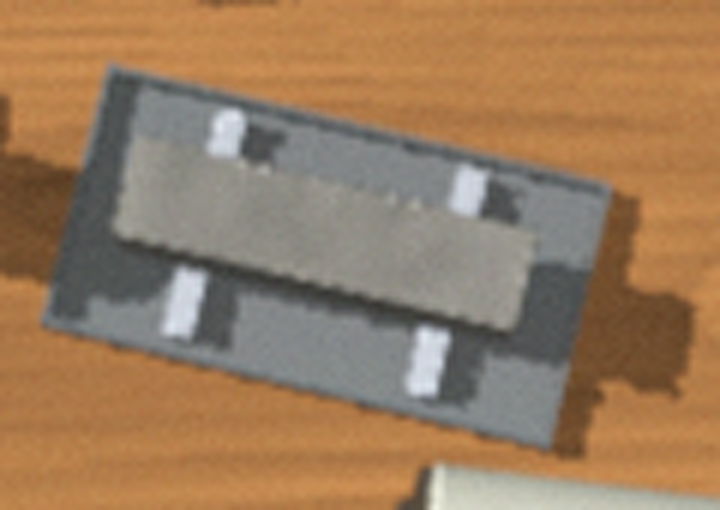

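View pics/s5.png

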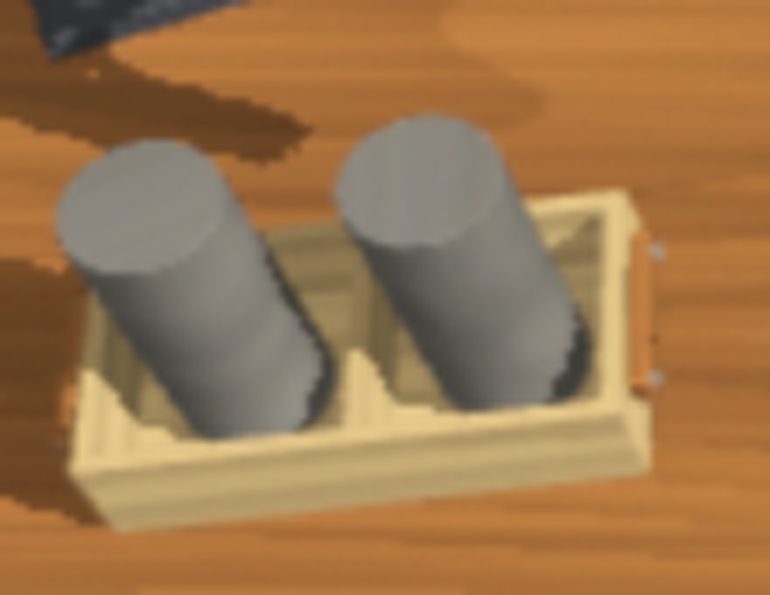

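```bash
python3 -c "
from bench import job
print(job.job_done())"
```

```text
the job is handed in; nothing more can be done
None
```

All five specimens are put away, and I handed the job in at about 40 s of the 133 s allowed. The system gave no verdict.

- **Half-prisms:** both lie flat in the pan, side by side, at about y = ±45 mm. I judged this from the pictures and did not measure their final positions exactly.
- **Prism:** it lies across both rack bars. In the last top picture it was within about 2 mm of the position I expected.
- **Cylinders:** the two grey ones stand upright, one in each crate bay. Their tops were about 3 mm from the positions I expected.

Each piece was lowered to contact or within about a millimetre before release. The second half-prism showed the weakest contact signal before I opened the fingers. The arm ended clear of everything, with the gripper about 210 mm above the bench.

The tin, the brass weight and the coloured look-alikes were not touched and show no visible shift in the last pictures.

The two estimates of the crate position (top camera and wrist camera) disagreed by about 3 mm. I used the midpoint, well inside the tolerance. No check failed.

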